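# Put the mixed repair handful back where each kind belongs

### The job

Clear the bench for the next repair step by sorting the mixed handful. Solder reel and flux bottle go into the wooden caddy, the reel flat in the wide well and the bottle upright in the narrow one; tweezers and spudger lie flat and lengthwise, side by side, in the long shallow tray; the circuit board goes into the blue board holder, lying on its two rods with its long edges against the jaws, and the sliding jaw is then pushed up by its black knob until the board is held between the jaws without play. Do not knock the open tin of screws.

Things in the scene. Friction and masses are not known exactly. Their poses are not given: they have to be found in the camera images.
- circuit_board: Green power-supply board, 88 (own x) by 66 (own y) by 2 mm, parts side up; origin: centre of the underside, z up. Hold it by the transformer in its middle: 22 mm along x, 26 along y, top 22 mm above the underside, gripped across x (free for fingers out to both short edges). Other parts, up to 18 mm high, stand over 17 mm off the middle in y. 90 g. May be turned end for end.
- tweezers: Steel tweezers, 126 mm long (own y), up to 12 mm wide (own x), 8 mm high, lying flat; origin under the middle of the length; widest, and best gripped across, 13 mm from the origin towards own +y; the points are at -y. About 20 g.
- spudger: Straight black nylon pry tool, 150 mm long (own y), 9 mm wide (own x), 8 mm high, lying flat; origin under its middle. About 12 g.
- flux_bottle: Pale upright squeeze bottle with a thin needle on top, 110 mm tall; round body 33 mm in diameter from the foot to about 50 mm up, then tapering to the neck; origin at the centre of its foot, z up. About 50 g.
- solder_reel: Flat-lying reel of solder wire, 24 mm high, two thin cream flanges 52 mm in diameter, the winding between them 43 mm; origin at the centre of its underside, z up. About 90 g.
- caddy: Fixed wooden block, 90 (own x) by 160 (own y) by 18 mm high; origin: centre of the underside, z up. Two round wells 12 mm deep, their floors 6 mm above the bench, both at x = 0: the wide one (68 mm diameter, for the reel) centred at y = -34 mm, the narrow one (48 mm, for the flux bottle) at y = +40 mm.
- tool_tray: Fixed shallow white tray, 112 mm (own x) by 200 mm (own y) outside, 104 mm by 192 mm inside, 15 mm high; floor 4 mm above the bench; origin at the centre of its underside, z up. Tools lie along own y.
- board_holder: Fixed blue holder, 90 (own x) by 140 mm (own y); origin: centre of the underside, z up. The board lies on two rods along y at x = +-26 mm, tops 19.5 mm up, its own x along the holder's x. Pale jaws 30 mm high: fixed one's face at y = +52 mm; sliding one, 14 mm thick, starts pulled back; blue end bar behind it at y -56 to -66 mm, 26 mm high. Clamped, the board's centre is at y = +19 mm.
- jaw_knob (a point): Middle of the black knob, 12 mm in diameter, on top of the holder's sliding jaw, 30 to 42 mm above the bench. The jaw's clamping face is 7 mm to the holder's +y side of it. Jaw and knob move only along the holder's y, against about 1 N friction, and stay where left: knob at holder y -41 to -35 mm at the start (80 to 86 mm between the jaws), -21 mm with the board clamped.
- screw_tin: Open shallow tin full of small screws, 54 mm in diameter, 14 mm high, standing loose on the bench at the robot's right; origin at the centre of its underside. Leave it alone.

How it is judged:
At the end, for the whole second after the job is handed in: Reel and flux bottle stand in their own wells; tweezers and spudger lie flat in the tray within 0.35 rad of lengthwise; the board lies flat on the rods, within 12 mm of the middle, and the jaw is closed on it to about 2.5 mm; all at rest, the screw tin not moved by more than 15 mm (x of flux_bottle in the frame of caddy between -0.011 and 0.011 m and y of flux_bottle in the frame of caddy between 0.029 and 0.051 m and z of flux_bottle in the frame of caddy between 0.003 and 0.01 m and x of solder_reel in the frame of caddy between -0.012 and 0.012 m and y of solder_reel in the frame of caddy between -0.046 and -0.022 m and z of solder_reel in the frame of caddy between 0.003 and 0.01 m and x of tweezers in the frame of tool_tray between -0.05 and 0.05 m and y of tweezers in the frame of tool_tray between -0.036 and 0.036 m and z of tweezers in the frame of tool_tray between 0 and 0.009 m and angle between the y axis of each of tweezers, spudger and the y axis of tool_tray, either way round below 0.35 rad and x of spudger in the frame of tool_tray between -0.05 and 0.05 m and y of spudger in the frame of tool_tray between -0.024 and 0.024 m and z of spudger in the frame of tool_tray between 0 and 0.009 m and x of circuit_board in the frame of board_holder between -0.012 and 0.012 m and y of circuit_board in the frame of board_holder between 0.014 and 0.0235 m and z of circuit_board in the frame of board_holder between 0.016 and 0.0225 m and angle between the x axis of circuit_board and the x axis of board_holder, either way round below 0.08 rad and y of jaw_knob in the frame of board_holder above -0.0235 m and angle between each of circuit_board, tweezers, spudger, flux_bottle, solder_reel's own z axis and vertical below 0.12 rad and linear speed of each of circuit_board, tweezers, spudger, flux_bottle, solder_reel below 0.02 m/s); the robot touches nothing.
It fails at once if the open screw tin was knocked (distance of screw_tin from where it was at the start of the episode above 0.015 m or angle between screw_tin's own z axis and vertical above 0.25 rad).
It also fails if it takes over 134 s, if anything falls off the work surface, if the arm or the gripper's body presses on something with over 40 N, if the wrist force passes 120 N, or if a joint passes its speed limit or range.

### The arm

A 7-joint arm with a two-finger parallel gripper is mounted at the origin on a cart in front of the work surface, level with it; the furniture and walls round the work are solid. World frame = base frame: x ahead of the robot, y to its left, z up, the work surface at z = 0. Lengths are in m, angles in rad, forces in N, time in s.
With the tool pointing down it reaches from about 0.35 to 0.9 m from the base axis. Payload 7.2 kg.
Tool frame: the origin (TCP) lies on the mounting face of the last link; the fingertips stand 182 mm ahead of it and the grasp point (between the pads) lies 163 mm ahead of it (r.finger_overhang is the z of the fingertips in the tool frame, in m); z points along the fingers, y is the line along which they close (so a half turn about z gives the same grasp; the last joint's range is limited). The gripper opens to 88 mm and grips with 3 to 60 N. Pads are 20 mm wide; open, the fingers measure 115 mm over their backs; the gripper's body (75 mm by 178 mm) begins 61 mm behind the grasp point.
Start: joints at [-1.355, 0.411, -0.013, 1.596, 0.006, 1.134, -0.082], TCP at [0.175, 0.6, 0.405] pointing down, gripper open.
Joint ranges: [-2.95, 2.95], [-0.29, 1.99], [-1.47, 1.44], [0.14, 2.54], [-1.03, 4.17], [0.13, 1.85], [-2.86, 2.86]. Speed limits (rad/s): [2.39, 2.39, 3.01, 3.01, 3.14, 3.14, 3.14].

### API

Orientations are given as a unit quaternion [w, x, y, z].
In Python, from workcell import r gives the robot as it stands.
- The arm moves only by the tool play_rows, never from a script. Its argument "rows" is a list that holds one entry, the list of rows, each a list of 6 numbers: the shift along the tool's x, y, z in cm, then the turn, a rotation vector about the tool's x, y, z in units of 6 degrees (1.0 is 6 degrees). In form: [[[tx, ty, tz, wx, wy, wz], ...]]. A call has 1 to 20 rows; each row shifts and turns the commanded pose from where the row before left it, along the tool's axes as they then stand; what a row does not reach is not made up. A row lasts 1/8 s, in which the tool goes at most 62.5 mm and 10.7 degrees, less where a joint would pass 70% of its speed; a pose out of reach is approached as far as the arm can. A call is refused whole if a number of a shift passes 6.25 or a number of a turn 1, either way. A call with a gripper value outside its range is refused whole. "claw" is the closure, from 0 (fully open) to 1 (shut), set as the call begins (left out, the last holds). The fingers move at their own pace and stop on an object; "force" is the grip in N (left out, the last holds). Time passes only in rows, so rows that do not move let the fingers close. It gives the time, the measured TCP pose, the force, the opening and the grip force at its end, in the units of the state.
- r.get_state(): the state, without advancing time (a new reading comes with each control period).
- r.get_image(name): name is "scene" or "top"; returns (picture, depth): 480x640x3 uint8, blue, green, red; 480x640 float32, m along the optical axis (not along the pixel's ray), 0 where there is no reading.
- r.calibration(name): a dict with "fovy" (degrees; the focal length in pixels is half the picture's height over the tangent of half this angle, whatever the lens; pixels are square), "cx", "cy" (the principal point, pixels), "xyz" and "attitude" of the camera in the world. Camera axes: x right, y down, z forward; pixel columns grow to the right and rows downward; lengths in m; the calibration is good to about 2 mm. A picture is of the moment at which its call begins. calibration takes no time and is no camera call.
- r.finish_job(): hands the job in; it is judged then, once.
Trained networks look in the newest picture that a camera, given by its name, has taken for a name from the list of things; names that differ only in an ending like _2 or _b are one class to them, and where a whole thing is asked for, a point or a joint stands for the part that bears it (a point fixed in the world has none). Each returns a list of dicts, best first, with "confidence" (0 to 1); they miss things now and then, are a little off and sometimes report something else, mostly with a low value. They report only what shows in the picture. A call takes as long as a camera call.
- r.look_for(camera, thing): "location" ([row, column] in pixels, amid what is visible of it).
The state is a dict: "t": time; "joint_positions": joint angles; "joint_vel": joint speeds; "effort": joint torques, N m; "tool_pos": TCP position; "eef_rot": TCP orientation; "ft_force": force on the tool from outside, world axes, zero at the start; "torque": the same for the moment, N m; "gripper_width": finger opening in m; "finger_force": force on a finger pad.
Only numpy, scipy, OpenCV 4.12 (cv2) and the standard library are available. Lean on these libraries where they do the work, as an engineer would, in place of code of your own. Each camera call takes 0.05 s, during which the arm holds its last target. There are 200 camera calls.

## Working session

There is one attempt and no reset: what is moved stays moved. The work goes in short steps, Python scripts to look and compute and a tool call to move; the robot and the scene stay as the last step left them, time stands still between calls to the robot, and variables do not carry over. Pictures are saved under pics/ and viewed, at most 16 in all, crops included, and the job is handed in when it is done.

Besides the shell and the picture viewer there is one more tool, called after "Call:" as a command line: name --argument value ..., lists and objects as JSON in quotes. play_rows: Moves the arm, as the interface text tells. Its arguments: {"type":"object","properties":{"rows":{"type":"array"},"claw":{"type":"number"},"force":{"type":"number"}},"required":["rows"]}

```bash
ls; mkdir -p pics; python3 - <<'E'
from workcell import r
import cv2,numpy as np
s=r.get_state();print({k:np.round(v,3).tolist() for k,v in s.items()}, r.finger_overhang)
for c in("scene","top"):
    im,d=r.get_image(c);cv2.imwrite(f"pics/{c}0.png",im);np.save(f"pics/{c}0.npy",d);print(c,r.calibration(c))
    for t in "circuit_board tweezers spudger flux_bottle solder_reel caddy tool_tray board_holder jaw_knob screw_tin".split():
        print(t,[(np.round(o["location"]).tolist(),round(o["confidence"],2)) for o in r.look_for(c,t)][:3])
E
```

```text
pics
{'t': 0.0, 'joint_positions': [-1.355, 0.412, -0.013, 1.597, 0.006, 1.134, -0.082], 'joint_vel': [0.001, 0.001, 0.001, -0.001, 0.001, -0.0, -0.0], 'effort': [-0.0, -58.795, 0.641, -29.108, -0.054, 0.018, 0.0], 'tool_pos': [0.175, 0.6, 0.404], 'eef_rot': [-0.0, 0.141, 0.99, -0.001], 'ft_force': [0.972, -0.048, -0.452], 'torque': [0.042, -0.051, -0.036], 'finger_force': 0.0, 'gripper_width': 0.088} 0.182
scene {'fovy': 46.90621297307156, 'cx': 312.2855984682972, 'cy': 230.84275378615203, 'xyz': array([-0.30180194, -1.02277606,  0.68442414]), 'attitude': array([-0.49406536,  0.80470529, -0.27792778,  0.17636597])}
circuit_board [([222.0, 242.0], 0.6)]
tweezers [([309.0, 389.0], 0.53)]
spudger [([247.0, 284.0], 0.75)]
flux_bottle [([191.0, 217.0], 0.54)]
solder_reel [([275.0, 332.0], 0.78), ([220.0, 243.0], 0.46)]
caddy [([196.0, 270.0], 0.66)]
tool_tray [([229.0, 320.0], 0.59)]
board_holder [([275.0, 398.0], 0.84)]
jaw_knob [([276.0, 416.0], 0.78)]
screw_tin [([309.0, 457.0], 0.8), ([223.0, 243.0], 0.63)]
top {'fovy': 50.008086886121404, 'cx': 322.12478085407736, 'cy': 245.59289376536188, 'xyz': array([ 0.21252601, -0.06402956,  1.40836397]), 'attitude': array([-0.0748243 ,  0.70580112, -0.7002469 ,  0.07681399])}
circuit_board [([283.0, 227.0], 0.98)]
tweezers []
spudger [([276.0, 301.0], 0.47)]
flux_bottle [([274.0, 161.0], 0.48), ([227.0, 396.0], 0.21)]
solder_reel [([282.0, 370.0], 0.84), ([274.0, 162.0], 0.44)]
caddy [([230.0, 200.0], 0.74)]
tool_tray [([232.0, 290.0], 0.92)]
board_holder [([229.0, 397.0], 0.89)]
jaw_knob [([228.0, 410.0], 0.62), ([237.0, 461.0], 0.49)]
screw_tin [([238.0, 465.0], 0.57), ([283.0, 369.0], 0.34)]
```

```bash
python3 - <<'E'
import cv2
im=cv2.imread("pics/top0.png");cv2.imwrite("pics/top0c.png",cv2.resize(im[150:380,120:520],(800,460),interpolation=cv2.INTER_CUBIC))
im=cv2.imread("pics/scene0.png");cv2.imwrite("pics/scene0c.png",cv2.resize(im[120:360,150:510],(800,533),interpolation=cv2.INTER_CUBIC))
E
```

```text
(no output)
```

View pics/top0c.png

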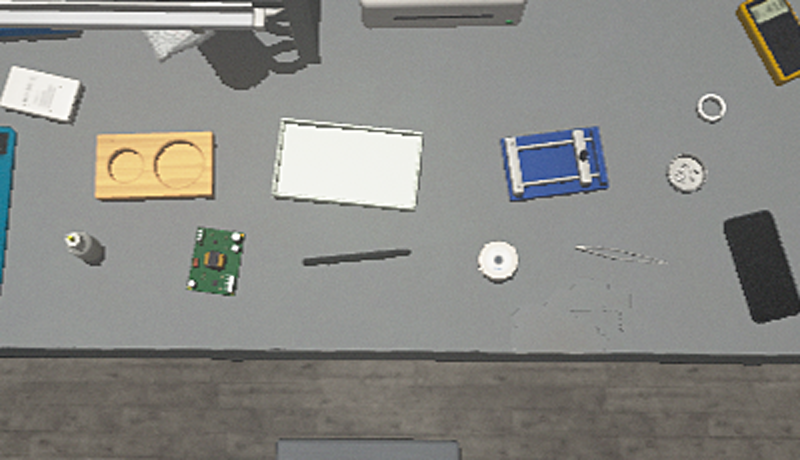

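View pics/scene0c.png

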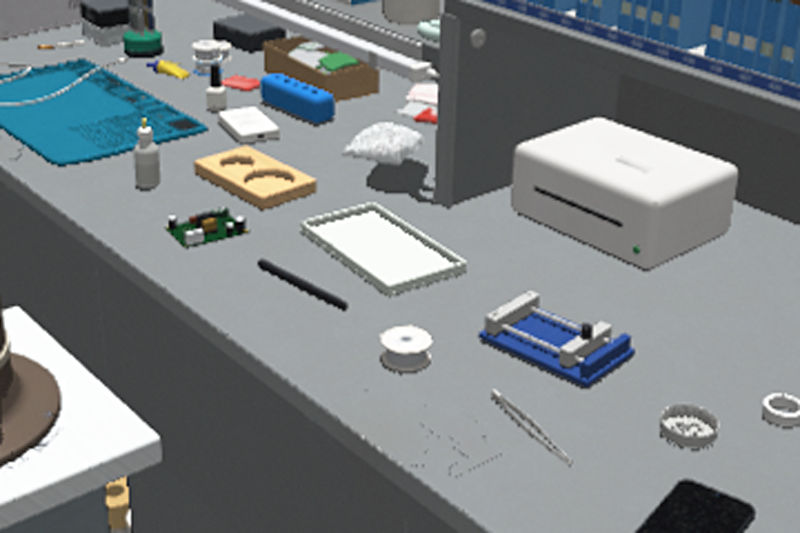

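```bash
cat > h.py <<'E'
import numpy as np,cv2
from workcell import r
from scipy.spatial.transform import Rotation as R
def cam(c):
    k=r.calibration(c);f=240/np.tan(np.radians(k["fovy"]/2));q=k["attitude"]
    return f,k["cx"],k["cy"],np.array(k["xyz"]),R.from_quat([q[1],q[2],q[3],q[0]]).as_matrix()
def cloud(c,d):
    f,cx,cy,p,M=cam(c);v,u=np.mgrid[:480,:640]
    return np.stack([(u-cx)/f*d,(v-cy)/f*d,d],-1)@M.T+p
def atz(c,uv,z):   # pixel (col,row) -> world at height z
    f,cx,cy,p,M=cam(c);uv=np.atleast_2d(uv).astype(float)
    a=np.c_[(uv[:,0]-cx)/f,(uv[:,1]-cy)/f,np.ones(len(uv))]@M.T
    return p+a*((z-p[2])/a[:,2])[:,None]
def proj(c,X):
    f,cx,cy,p,M=cam(c);a=(np.atleast_2d(X)-p)@M
    return np.c_[f*a[:,0]/a[:,2]+cx,f*a[:,1]/a[:,2]+cy]
E
python3 - <<'E'
from h import *
im=cv2.imread("pics/top0.png");d=np.load("pics/top0.npy");P=cloud("top",d);hsv=cv2.cvtColor(im,cv2.COLOR_BGR2HSV)
print("table",np.median(P[310:320,200:350,2]),np.median(P[270:300,330:350,2]))
H,S,V=hsv[...,0].astype(int),hsv[...,1].astype(int),hsv[...,2].astype(int)
print("bg hsv",hsv[300,340],hsv[262,420])
def rep(n,box,m,z):
    x0,y0,x1,y1=box;mm=np.zeros((480,640),bool);mm[y0:y1,x0:x1]=m[y0:y1,x0:x1]
    k,l,st,_=cv2.connectedComponentsWithStats(mm.astype(np.uint8),connectivity=8)
    if n!="tweezers": mm=l==1+np.argmax(st[1:,4])
    v,u=np.nonzero(mm);W=atz("top",np.c_[u,v],z)[:,:2]
    (c,wh,a)=cv2.minAreaRect((W*1000).astype(np.float32))
    e,vec=np.linalg.eigh(np.cov(W.T))
    print(n,len(u),"centroid",W.mean(0).round(4),"rect",np.round(c,1),np.round(wh,1),round(a,1),"pca ang",round(np.degrees(np.arctan2(vec[1,1],vec[0,1])),1),"z",np.percentile(P[mm][:,2],[5,50,95]).round(4))
bg=lambda t:(np.abs(V-hsv[300,340][2])>t)
rep("board",(205,255,250,305),(H>40)&(H<85)&(S>90),.002)
rep("spudger",(265,265,330,290),V<85,.008)
rep("reel",(350,262,385,298),V>170,.024)
rep("tweezers",(400,268,460,290),np.abs(V-np.median(V[268:290,400:460]))>18,.006)
rep("caddy",(160,205,235,257),S>70,.018)
rep("tray",(250,200,340,262),V>150,.015)
rep("holder",(360,205,430,257),(H>100)&(H<130)&(S>120),.01)
rep("tin",(445,220,480,255),np.abs(V-hsv[300,340][2])>25,.014)
rep("bottle_hi",(140,255,180,290),V>150,.05)
print("hsv bottle z map");print((P[258:288:2,150:176:2,2]*1000).astype(int))
# jaw cloud
q=P[208:255,365:428];mm=q[...,2]>.024
pts=q[mm];print(len(pts));
print("holder z*1000");print((P[210:252:2,366:428:2,2]*1000).astype(int))
E
```

```text
table 5.727619200834866e-05 -0.00018421965015924524
bg hsv [ 60   3 148] [ 90   2 146]
board 159 centroid [0.4024 0.204 ] rect [408.7 200.5] [50.8 62.2] 83.3 pca ang -167.8 z [-0.0034  0.0022  0.0069]
spudger 178 centroid [ 0.4254 -0.0006] rect [425.1  -1.4] [  9.9 143.8] 6.2 pca ang 96.2 z [-0.0019  0.008   0.0134]
reel 284 centroid [ 0.4215 -0.1937] rect [ 421.5 -193.4] [46.6 52. ] 0.5 pca ang 102.6 z [0.0039 0.0239 0.0293]
tweezers 69 centroid [ 0.4334 -0.3548] rect [ 432.1 -364.7] [127.4  14.3] 82.2 pca ang 81.1 z [-0.0046  0.0025  0.0103]
caddy 1930 centroid [0.5506 0.2811] rect [550.7 282. ] [ 94.5 162.7] 2.7 pca ang 91.9 z [0.0021 0.015  0.022 ]
tray 5142 centroid [0.5589 0.0112] rect [560.2  11.4] [175.3 251.4] 0.5 pca ang 90.0 z [-0.0042  0.002   0.0118]
holder 421 centroid [ 0.5605 -0.2661] rect [ 560.9 -266.3] [44.2 77.4] 8.1 pca ang 98.1 z [0.0049 0.0103 0.0151]
tin 262 centroid [ 0.5462 -0.458 ] rect [ 546.1 -457.5] [54.4 52.8] 0.5 pca ang 164.8 z [-0.0038  0.0026  0.0121]
bottle_hi 757 centroid [0.4335 0.363 ] rect [433.6 367.1] [ 91.9 110.1] 0.5 pca ang 96.0 z [-0.0051
[... 3386 characters left out ...]
 11    9   10   10    6   13    5
    15   12    0]
 [   4   -3    0   -2   12   16   28   29    8   10    9   11   12    7
    13    4   11   13   11    8    9    9    9   10    8    2   10    5
     0   -1    2]
 [   0    0    0    0    5    5   24   33   13   13    8    8    5    6
    10    6   11    9    9    8    4    4   -7    0    0    0   -2    0
    -3    3    1]
 [   1    0   -2    0    5   12   11    9   14   13   11   13    6   -5
     3   -3    1    0    1    2   -5    2    7 1408    3   -2   -5    3
     0    1   -1]
 [  -9   -5    0    1    0    0   -2    0    2   -3   -1    4   -2   -2
    -1    0   -3    0 1408   -2    5    0    3    3   -4    1    1    6
     1   -2    0]]
```

```bash
cat >> h.py <<'E'
from scipy.optimize import minimize
def box(a,b,h,z0=0): return np.array([(x,y,z) for x in(-a/2,a/2) for y in(-b/2,b/2) for z in(z0,z0+h)])
def cyl(*rz): 
    t=np.linspace(0,2*np.pi,24);return np.concatenate([np.c_[R_*np.cos(t),R_*np.sin(t),0*t+z] for R_,z in rz])
def place(M,p): 
    c,s=np.cos(p[2]),np.sin(p[2]);return np.c_[p[0]+c*M[:,0]-s*M[:,1],p[1]+s*M[:,0]+c*M[:,1],M[:,2]]
def mask(im,cam_,p,M,pad,fn):
    uv=proj(cam_,place(M,p));lo=np.floor(uv.min(0)-pad).astype(int);hi=np.ceil(uv.max(0)+pad).astype(int)
    cr=cv2.resize(im[lo[1]:hi[1],lo[0]:hi[0]],None,fx=6,fy=6,interpolation=cv2.INTER_LINEAR)
    hs=cv2.cvtColor(cr,cv2.COLOR_BGR2HSV).astype(int);m=fn(hs).astype(np.uint8)
    m=cv2.morphologyEx(m,cv2.MORPH_CLOSE,np.ones((9,9)))
    return m,lo
def fit(ims,p0,M,fn,pad=5,rot=True,parts=None):
    D=[(c,)+mask(im,c,p0,M,pad,fn) for c,im in ims.items()]
    def cost(q):
        p=np.array([q[0]/1000,q[1]/1000,q[2]/100 if rot else p0[2]]);J=0
        for c,m,lo in D:
            X=np.zeros_like(m)
            for S in (parts or [M]):
                uv=((proj(c,place(S,p))-lo+.5)*6-.5);h=cv2.convexHull(np.round(uv*16).astype(np.int32))
                cv2.fillConvexPoly(X,h,1,shift=4)
            J+=1-(X&m).sum()/max(1,(X|m).sum())
        return J/len(D)
    q0=np.array([p0[0]*1000,p0[1]*1000,p0[2]*100])
    s=np.array([q0]+[q0+e for e in np.diag([6.,6,8])])
    o=minimize(cost,q0,method="Nelder-Mead",options=dict(initial_simplex=s,xatol=.05,fatol=1e-4))
    return np.round([o.x[0],o.x[1],np.degrees(o.x[2]/100)],1),round(1-o.fun,3)
E
python3 - <<'E'
from h import *
I={c:cv2.imread(f"pics/{c}0.png") for c in("top","scene")}
dif=lambda t:(lambda h:(h[...,1]>30)|(abs(h[...,2]-147)>t))
rad=np.radians
B=cyl((.0165,0),(.0165,.05));N=cyl((.0165,.05),(.007,.07));N2=cyl((.006,.07),(.006,.088))
jobs=dict(
 board=((.405,.203,rad(-8)),box(.088,.066,.004),lambda h:(h[...,1]>40)|(abs(h[...,2]-147)>30),True,None),
 spudger=((.425,-.001,rad(6)),box(.009,.15,.008),lambda h:h[...,2]<105,True,None),
 bottle=((.42,.35,0),np.r_[B,N,N2],dif(25),False,[B,N,N2]),
 reel=((.4215,-.194,0),cyl((.026,0),(.026,.024)),dif(25),False,None),
 caddy=((.55,.281,rad(2)),box(.09,.16,.018),lambda h:h[...,1]>50,True,None),
 tray=((.558,.011,rad(-5)),box(.112,.2,.015),lambda h:h[...,2]>165,True,None),
 holder=((.56,-.267,rad(8)),box(.09,.14,.01),lambda h:((h[...,0]>100)&(h[...,0]<130)&(h[...,1]>80))|(h[...,2]>175),True,None),
 tin=((.546,-.458,0),cyl((.027,0),(.027,.014)),dif(25),False,None))
for n,(p,M,fn,rot,parts) in jobs.items():
    print(n,[(c,)+fit({c:I[c]},p,M,fn,rot=rot,parts=parts) for c in I])
o=I["top"].copy()
cr=cv2.resize(I["top"][255:295,395:465],(770,440),interpolation=cv2.INTER_CUBIC)
cr=cv2.convertScaleAbs(cr,alpha=2,beta=-150);sc=cv2.resize(I["scene"][285:335,355:425],(770,550),interpolation=cv2.INTER_CUBIC)
cv2.imwrite("pics/tw.png",cr)
E
```

```text
board [('top', array([419.3, 192.2,  -7.4]), np.float64(0.97)), ('scene', array([422.5, 195.3,  -5.8]), np.float64(0.779))]
spudger [('top', array([426.1,  -0.7,   6.1]), np.float64(0.887)), ('scene', array([427.5,  -1.1,   5.3]), np.float64(0.845))]
bottle [('top', array([430.9, 362.6, -11.6]), np.float64(0.653)), ('scene', array([437.3, 371.6, -17.4]), np.float64(0.378))]
reel [('top', array([ 421. , -194.6,    1.1]), np.float64(0.892)), ('scene', array([ 422.6, -194.4,    1.3]), np.float64(0.873))]
caddy [('top', array([552.5, 283.1,   2.1]), np.float64(0.988)), ('scene', array([554.8, 285.4,   2.1]), np.float64(0.908))]
tray [('top', array([559.1,  14.5,  -5.6]), np.float64(0.953)), ('scene', array([579.7,  34.5,  -1.6]), np.float64(0.405))]
holder [('top', array([ 561.6, -275.7,    8.1]), np.float64(0.903)), ('scene', array([ 566.9, -271. ,    9.1]), np.float64(0.671))]
tin [('top', array([ 546.9, -460.6,    0.7]), np.float64(0.905)), ('scene', array([ 549.4, -462.1,    3.2]), np.float64(0.826))]
```

View pics/tw.png

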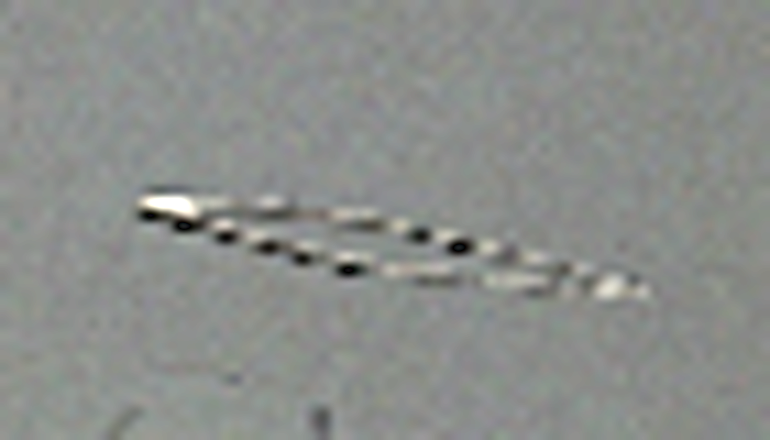

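```bash
python3 - <<'E'
from h import *
I={c:cv2.imread(f"pics/{c}0.png") for c in("top","scene")}
d=np.load("pics/top0.npy");P=cloud("top",d)
B=cyl((.0165,0),(.0165,.05));N=cyl((.0165,.05),(.007,.07));N2=cyl((.006,.07),(.006,.088))
z=P[...,2].copy();z[(d<.2)]=0
m=((z>.012)*255).astype(np.uint8);m=cv2.medianBlur(m,3);mi=cv2.merge([m]*3)
print("bottle depthmask",fit({"top":mi},(.42,.35,0),np.r_[B,N,N2],lambda h:h[...,2]>127,rot=False,parts=[B,N,N2]))
q=P[255:290,140:180].reshape(-1,3);q=q[(q[:,2]>.02)&(q[:,2]<.15)]
for a,b in((.02,.05),(.05,.065),(.07,.12)):
    w=q[(q[:,2]>a)&(q[:,2]<b)];print(a,len(w),w.mean(0).round(4))
ds=np.load("pics/scene0.npy");Q=cloud("scene",ds)[165:215,195:240].reshape(-1,3)
Q=Q[(Q[:,2]>.015)&(Q[:,2]<.12)&(abs(Q[:,0]-.43)<.05)&(abs(Q[:,1]-.36)<.05)]
w=Q[Q[:,2]<.048];dirv=np.array([.47,.88])
from scipy.optimize import least_squares
o=least_squares(lambda c:np.hypot(w[:,0]-c[0],w[:,1]-c[1])-.0165,[.435,.36],loss="soft_l1",f_scale=.003);print("scene cyl fit",len(w),o.x.round(4));
w=Q[Q[:,2]>.07];print("neck",len(w),w.mean(0).round(4))
E1=atz("top",[(407.1,273.3)],.006)[0];E2=atz("top",[(453.8,281.2)],.003)[0];print("tw",E1.round(4),E2.round(4),((E1+E2)/2).round(4),np.linalg.norm(E1-E2),np.degrees(np.arctan2(*(E1-E2)[[1,0]])))
base=box(.09,.14,.01);eb=box(.09,.01,.026);eb[:,1]-=.061;fj=box(.08,.014,.03);fj[:,1]+=.059;mj=box(.08,.014,.03);mj[:,1]-=.038
fn=lambda h:((h[...,0]>100)&(h[...,0]<130)&(h[...,1]>80))|(h[...,2]>175)
for c in I: print("holder",c,fit({c:I[c]},(.56,-.27,.14),base,fn,parts=[base,eb,fj,mj]))
for n,p0 in (("h",(.5605,-.27)),):
    # pale jaws by depth
    q=P[205:260,362:430].reshape(-1,3);q=q[(q[:,2]>.02)&(q[:,2]<.06)]
    c,s=np.cos(rad:=np.radians(8.1)),np.sin(rad);L=np.c_[c*(q[:,0]-.5616)+s*(q[:,1]+.2757),-s*(q[:,0]-.5616)+c*(q[:,1]+.2757)]
    print(np.histogram(L[:,1]*1000,np.arange(-74,78,4)));k=q[:,2]>.036;print("knob",L[k].mean(0),q[k].mean(0),k.sum())
E
```

```text
bottle depthmask (array([436.5, 369.8, -17.6]), np.float64(0.893))
0.02 57 [0.4293 0.3558 0.0359]
0.05 67 [0.4321 0.3618 0.0571]
0.07 45 [0.4343 0.3642 0.0823]
scene cyl fit 109 [0.436 0.367]
neck 40 [0.4341 0.3622 0.0811]
tw [ 0.4423 -0.3018  0.006 ] [ 0.4218 -0.4305  0.003 ] [ 0.432  -0.3662  0.0045] 0.13035152804940056 80.94941213820725
holder top (array([ 562. , -276.4,    8.5]), np.float64(0.899))
holder scene (array([ 566. , -272.3,    9.3]), np.float64(0.72))
(array([ 0, 10, 37, 40, 23,  1,  2, 12, 42, 39, 47, 12,  1,  2,  1,  1,  2,
        1,  1,  3,  0,  1,  3,  1,  3,  2,  2,  2,  2,  2,  1, 31, 38, 43,
       39,  0,  0]), array([-74, -70, -66, -62, -58, -54, -50, -46, -42, -38, -34, -30, -26,
       -22, -18, -14, -10,  -6,  -2,   2,   6,  10,  14,  18,  22,  26,
        30,  34,  38,  42,  46,  50,  54,  58,  62,  66,  70,  74]))
knob [-0.00361135 -0.02366245] [ 0.56135875 -0.29963523  0.04117247] 23
```

```bash
cat > plan.py <<'E'
from h import *
import json,sys
def plan(wps,step=.052,quiet=False):
    """wps: (x,y,tip_z,yaw_deg|None[,minrows]) ; prints rows in tool axes"""
    s=r.get_state();q=s["eef_rot"];A=R.from_quat([q[1],q[2],q[3],q[0]]);p=np.array(s["tool_pos"])
    y=A.as_matrix()[:,1];yaw=np.degrees(np.arctan2(y[1],y[0]))
    print("t",round(s["t"],2),"tip",(p-[0,0,.182]).round(4),"yaw",round(yaw,1),"j7",round(s["joint_positions"][6],2),"w",round(s["gripper_width"],4),"F",np.round(s["ft_force"],1),"ff",round(s["finger_force"],1))
    rows=[]
    for w in wps:
        tgt=np.array([w[0],w[1],w[2]+.182]);y1=yaw if w[3] is None else yaw+((w[3]-yaw+90)%180-90)
        st=p.copy();n=max(int(np.ceil(1.5*np.linalg.norm(tgt-st)/step)),int(np.ceil(abs(y1-yaw)*1.5/5.8)),w[4] if len(w)>4 else 1)
        for i in range(1,n+1):
            a=i/n;a=a*a*(3-2*a);pt=st+a*(tgt-st);yt=np.radians(yaw+a*(y1-yaw))
            Rt=R.from_matrix(np.array([[np.sin(yt),np.cos(yt),0],[-np.cos(yt),np.sin(yt),0],[0,0,-1]]))
            d=np.round(A.inv().apply(pt-p)*100,2);t=np.clip(np.round((A.inv()*Rt).as_rotvec(degrees=True)/6,2),-1,1)
            rows.append([float(v) for v in (*d,*t)]);p=p+A.apply(d/100);A=A*R.from_rotvec(t*6,degrees=True)
        yaw=y1;rows.append("|")
    print(len(rows)-len(wps),json.dumps(rows).replace(" ",""))
E
python3 - <<'E'
from plan import *
plan([(.4355,.367,.13,None),(.4355,.367,.036,None,4)])
E
```

```text
t 1.1 tip [0.175  0.6    0.2226] yaw 73.7 j7 -0.08 w 0.0879 F [ 0.4 -0.1  0.5] ff 0.0Traceback (most recent call last):
  File "<stdin>", line 2, in <module>
  File "plan.py", line 14, in plan
    Rt=R.from_matrix(np.array([[np.sin(yt),np.cos(yt),0],[-np.cos(yt),np.sin(yt),0],[0,0,-1]]))
  File "scipy/spatial/transform/_rotation.pyx", line 1143, in scipy.spatial.transform._rotation.Rotation.from_matrix
ValueError: Non-positive determinant (left-handed or null coordinate frame) in rotation matrix 0: [[ 0.96000313  0.27998927  0.        ]
 [-0.27998927  0.96000313  0.        ]
 [ 0.          0.         -1.        ]].
```

```bash
sed -i 's/\[\[np.sin(yt),np.cos(yt),0\],\[-np.cos(yt)/[[-np.sin(yt),np.cos(yt),0],[np.cos(yt)/' plan.py; python3 - <<'E'
from plan import *
plan([(.4355,.367,.13,None),(.4355,.367,.036,None,4)])
E
```

```text
t 1.1 tip [0.175  0.6    0.2226] yaw 73.7 j7 -0.08 w 0.0879 F [ 0.4 -0.1  0.5] ff 0.0
15 [[-0.73,-0.35,0.22,0.0,-0.0,0.0],[-2.02,-0.96,0.59,0.0,-0.0,0.0],[-3.01,-1.44,0.88,0.0,-0.0,0.0],[-3.72,-1.78,1.09,0.0,-0.0,0.0],[-4.14,-1.98,1.22,0.0,-0.0,0.0],[-4.29,-2.05,1.26,0.0,-0.0,0.0],[-4.15,-1.98,1.22,0.0,-0.0,0.0],[-3.71,-1.78,1.09,0.0,-0.0,0.0],[-3.01,-1.44,0.89,0.0,-0.0,0.0],[-2.02,-0.96,0.59,0.0,-0.0,0.0],[-0.73,-0.35,0.21,0.0,-0.0,0.0],"|",[-0.0,-0.0,1.47,0.0,-0.0,0.0],[-0.0,-0.0,3.23,0.0,-0.0,0.0],[-0.0,-0.0,3.23,0.0,-0.0,0.0],[-0.0,-0.0,1.47,0.0,-0.0,0.0],"|"]
```

Call:
play_rows --rows '[[[-0.73,-0.35,0.22,0,0,0],[-2.02,-0.96,0.59,0,0,0],[-3.01,-1.44,0.88,0,0,0],[-3.72,-1.78,1.09,0,0,0],[-4.14,-1.98,1.22,0,0,0],[-4.29,-2.05,1.26,0,0,0],[-4.15,-1.98,1.22,0,0,0],[-3.71,-1.78,1.09,0,0,0],[-3.01,-1.44,0.89,0,0,0],[-2.02,-0.96,0.59,0,0,0],[-0.73,-0.35,0.21,0,0,0],[0,0,1.47,0,0,0],[0,0,3.23,0,0,0],[0,0,3.23,0,0,0],[0,0,1.47,0,0,0],[0,0,0,0,0,0],[0,0,0,0,0,0]]]' --claw 0

```text
t: 3.22
tool_pos: [0.4357, 0.3675, 0.219]
eef_rot: [0.0, 0.141, 0.99, 0.001]
ft_force: [0.3, 0.0, -0.3]
gripper_width: 0.0878
finger_force: 0.0
```

Call:
play_rows --rows '[[[0,0,0,0,0,0],[0,0,0,0,0,0],[0,0,0,0,0,0],[0,0,0,0,0,0],[0,0,0,0,0,0]]]' --claw 1 --force 15

```text
t: 3.85
tool_pos: [0.4355, 0.3671, 0.2181]
eef_rot: [-0.0, 0.141, 0.99, 0.0]
ft_force: [0.1, 0.4, 0.6]
gripper_width: 0.0412
finger_force: 0.0
```

```bash
python3 - <<'E'
from plan import *
plan([(.4355,.367,.066,None,3),(.551,.323,.066,None),(.551,.323,.0425,None,4)])
im,d=r.get_image("scene");cv2.imwrite("pics/b1.png",np.hstack([cv2.resize(im[140:230,160:280],(600,450),interpolation=cv2.INTER_CUBIC)]))
E
```

```text
t 3.85 tip [0.4355 0.3671 0.0361] yaw 73.7 j7 0.55 w 0.0412 F [0.1 0.4 0.6] ff 0.0
11 [[-0.0,-0.0,-0.78,0.0,-0.0,0.0],[-0.0,-0.0,-1.44,0.0,-0.0,0.0],[-0.0,-0.0,-0.77,0.0,-0.0,0.0],"|",[-1.93,-0.16,-0.0,0.0,-0.0,0.0],[-4.23,-0.34,-0.0,0.0,-0.0,0.0],[-4.24,-0.34,-0.0,0.0,-0.0,0.0],[-1.92,-0.16,-0.0,0.0,-0.0,0.0],"|",[-0.0,0.0,0.37,0.0,-0.0,0.0],[-0.0,0.0,0.8,0.0,-0.0,0.0],[-0.0,0.0,0.81,0.0,-0.0,0.0],[-0.0,0.0,0.37,0.0,-0.0,0.0],"|"]
```

View pics/b1.png

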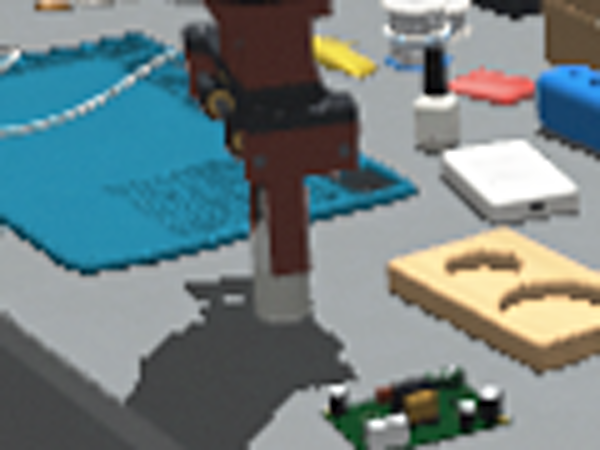

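Call:
play_rows --rows '[[[0,0,0,0,0,0],[0,0,0,0,0,0],[0,0,0,0,0,0],[0,0,-0.78,0,0,0],[0,0,-1.44,0,0,0],[0,0,-0.77,0,0,0],[-1.93,-0.16,0,0,0,0],[-4.23,-0.34,0,0,0,0],[-4.24,-0.34,0,0,0,0],[-1.92,-0.16,0,0,0,0],[0,0,0,0,0,0],[0,0,0,0,0,0]]]'

```text
t: 5.4
tool_pos: [0.5497, 0.3238, 0.2476]
eef_rot: [-0.001, 0.141, 0.99, 0.0]
ft_force: [0.7, -0.7, -0.1]
gripper_width: 0.0319
finger_force: 15.0
```

```bash
python3 - <<'E'
from plan import *
plan([(.551,.323,.0425,None,4)])
im,d=r.get_image("scene");a=cv2.resize(im[140:230,210:310],(500,450),interpolation=cv2.INTER_CUBIC)
im,d=r.get_image("top");b=im[200:300,130:250];cv2.imwrite("pics/b2.png",np.hstack([a,cv2.resize(b,(540,450))[:,:300]]))
B=cyl((.0165,0),(.0165,.05))
E
```

```text
t 5.4 tip [0.5497 0.3238 0.0656] yaw 73.8 j7 0.73 w 0.0319 F [ 0.7 -0.7 -0.1] ff 15.0
4 [[-0.02,-0.01,0.36,-0.0,-0.02,-0.0],[-0.05,-0.01,0.79,-0.0,0.0,0.0],[-0.06,-0.01,0.8,-0.0,0.0,0.0],[-0.02,-0.01,0.36,-0.0,0.0,0.0],"|"]
```

View pics/b2.png

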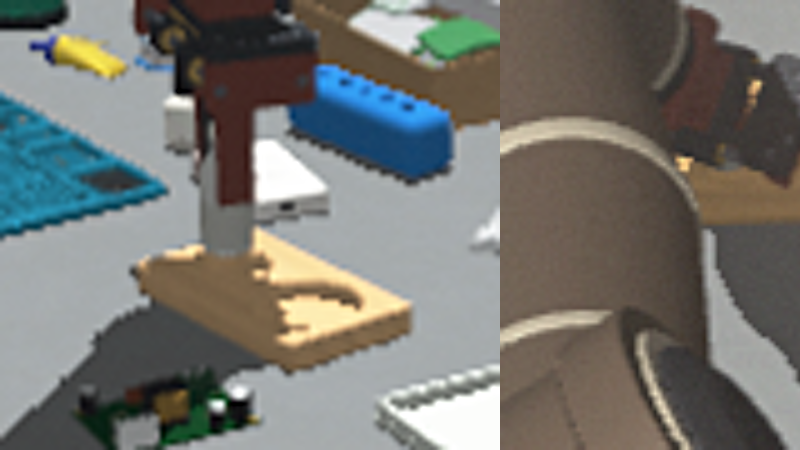

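```bash
python3 - <<'E'
from plan import *
for z in(.03,.04):print(proj("scene",[(.5497,.3238,z)]),proj("scene",[(.5447,.3238,z)]))
print(proj("scene",[(.551,.323,.018),(.5525-.024,.323,.018),(.575,.323,.018)]))
E
```

```text
[[255.28391714 189.03887428]] [[253.92037799 189.41318554]]
[[255.16344199 186.02884948]] [[253.79610157 186.39920927]]
[[255.92237135 192.61151397]
 [249.7759784  194.32646662]
 [262.37996439 190.80973097]]
```

Bottle is where expected (column 255.2 observed vs 255.3 expected). Lower and release.

Call:
play_rows --rows '[[[-0.05,-0.01,0.36,0,0,0],[-0.05,-0.01,0.79,0,0,0],[-0.05,-0.01,0.8,0,0,0],[-0.02,-0.01,0.3,0,0,0],[0,0,0,0,0,0],[0,0,0,0,0,0]]]'

```text
t: 6.25
tool_pos: [0.5526, 0.3221, 0.2256]
eef_rot: [0.0, 0.141, 0.99, 0.0]
ft_force: [-0.4, 0.1, -0.2]
gripper_width: 0.0324
finger_force: 15.0
```

Call:
play_rows --rows '[[[0,0,0,0,0,0],[0,0,0,0,0,0],[0,0,0,0,0,0],[0,0,0,0,0,0],[0,0,-1,0,0,0],[0,0,-3,0,0,0],[0,0,-3,0,0,0],[0,0,-2,0,0,0],[0,0,0,0,0,0]]]' --claw 0

```text
t: 7.38
tool_pos: [0.553, 0.3223, 0.3178]
eef_rot: [0.001, 0.141, 0.99, 0.001]
ft_force: [1.3, -0.3, -0.4]
gripper_width: 0.0878
finger_force: 0.0
```

```bash
python3 - <<'E'
from plan import *
plan([(.4195,.1925,.06,-7.4),(.4195,.1925,.006,None,5)])
im,d=r.get_image("scene");P=cloud("scene",d)
cv2.imwrite("pics/b3.png",cv2.resize(im[140:260,200:330],(650,600),interpolation=cv2.INTER_CUBIC))
E
```

```text
t 7.38 tip [0.553  0.3223 0.1358] yaw 73.7 j7 0.73 w 0.0878 F [ 1.3 -0.3 -0.4] ff 0.0
26 [[0.06,-0.11,0.05,0.03,0.02,0.09],[0.17,-0.3,0.14,0.0,0.0,0.25],[0.26,-0.5,0.23,0.0,0.0,0.41],[0.31,-0.67,0.3,0.0,0.0,0.53],[0.33,-0.83,0.36,0.0,0.0,0.65],[0.32,-0.98,0.42,0.0,0.0,0.75],[0.27,-1.1,0.46,0.0,0.0,0.83],[0.18,-1.21,0.5,0.0,0.0,0.88],[0.07,-1.28,0.52,0.0,0.0,0.93],[-0.06,-1.31,0.54,0.0,0.0,0.96],[-0.18,-1.32,0.54,0.0,0.0,0.96],[-0.32,-1.28,0.53,0.0,0.0,0.96],[-0.43,-1.2,0.52,0.0,0.0,0.93],[-0.52,-1.11,0.5,0.0,0.0,0.89],[-0.58,-0.97,0.46,0.0,0.0,0.82],[-0.59,-0.84,0.42,0.0,0.0,0.75],[-0.58,-0.69,0.36,0.0,0.0,0.65],[-0.51,-0.53,0.3,0.0,0.0,0.53],[-0.41,-0.38,0.23,0.0,0.0,0.41],[-0.27,-0.23,0.14,0.0,0.0,0.25],[-0.09,-0.07,0.05,0.0,0.0,0.09],"|",[-0.0,-0.0,0.56,0.0,0.0,0.0],[-0.0,-0.0,1.34,0.0,0.0,0.0],[-0.0,-0.0,1.6,0.0,0.0,0.0],[-0.0,-0.01,1.34,0.0,0.0,0.0],[-0.0,0.0,0.56,0.0,0.0,0.0],"|"]
```

View pics/b3.png

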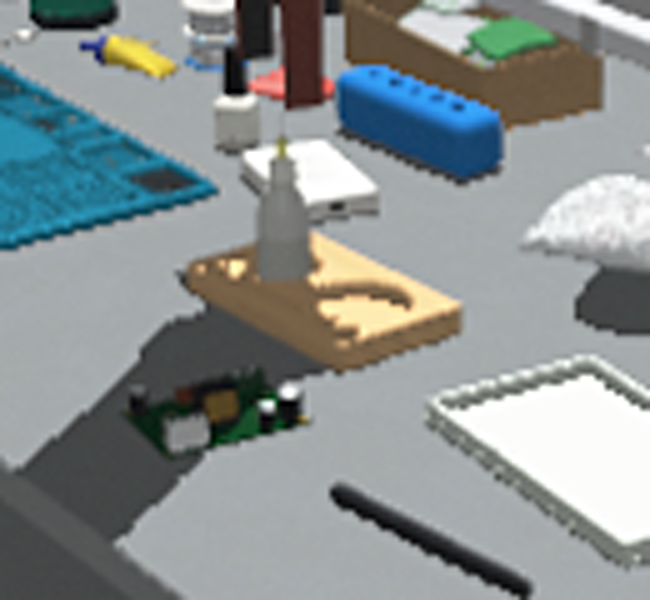

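Call:
play_rows --rows '[[[0.06,-0.11,0,0.03,0.02,0.09],[0.17,-0.3,0,0,0,0.25],[0.26,-0.5,0,0,0,0.41],[0.31,-0.67,0,0,0,0.53],[0.33,-0.83,0,0,0,0.65],[0.32,-0.98,0,0,0,0.75],[0.27,-1.1,0,0,0,0.83],[0.18,-1.21,0,0,0,0.88],[0.07,-1.28,0.4,0,0,0.93],[-0.06,-1.31,0.8,0,0,0.96],[-0.18,-1.32,0.8,0,0,0.96],[-0.32,-1.28,0.9,0,0,0.96],[-0.43,-1.2,0.9,0,0,0.93],[-0.52,-1.11,0.9,0,0,0.89],[-0.58,-0.97,0.9,0,0,0.82],[-0.59,-0.84,0.8,0,0,0.75],[-0.58,-0.69,0.4,0,0,0.65],[-0.51,-0.53,0,0,0,0.53],[-0.41,-0.38,0,0,0,0.41],[-0.27,-0.23,0,0,0,0.25]]]'

```text
t: 9.93
tool_pos: [0.4194, 0.1927, 0.2482]
eef_rot: [-0.0, 0.749, 0.663, -0.002]
ft_force: [0.8, -0.5, -0.7]
gripper_width: 0.0876
finger_force: 0.0
```

```bash
python3 - <<'E'
from plan import *
plan([(.4195,.1925,.055,-7.4,2),(.4195,.1925,.006,None,5)])
E
```

```text
t 9.93 tip [0.4194 0.1927 0.0662] yaw -7.0 j7 -0.41 w 0.0876 F [ 0.8 -0.5 -0.7] ff 0.0
7 [[-0.01,0.01,0.56,-0.02,0.02,0.04],[-0.01,0.01,0.56,-0.0,0.0,0.03],"|",[0.0,-0.0,0.51,-0.0,0.0,0.0],[0.0,-0.0,1.21,-0.0,0.0,0.0],[0.0,-0.0,1.46,-0.0,0.0,0.0],[0.0,-0.0,1.21,-0.0,0.0,0.0],[0.0,-0.0,0.51,-0.0,0.0,0.0],"|"]
```

Call:
play_rows --rows '[[[0,0,0.56,0,0,0.04],[0,0,0.56,0,0,0.03],[0,0,0.51,0,0,0],[0,0,1.21,0,0,0],[0,0,1.46,0,0,0],[0,0,1.21,0,0,0],[0,0,0.5,0,0,0],[0,0,0,0,0,0]]]' --claw 0.4

```text
t: 10.92
tool_pos: [0.4194, 0.1926, 0.1876]
eef_rot: [-0.0, 0.751, 0.661, -0.002]
ft_force: [0.5, 0.6, 0.6]
gripper_width: 0.0525
finger_force: 0.0
```

Call:
play_rows --rows '[[[0,0,0,0,0,0],[0,0,0,0,0,0],[0,0,0,0,0,0],[0,0,0,0,0,0],[0,0,0,0,0,0]]]' --claw 1 --force 20

```text
t: 11.55
tool_pos: [0.4196, 0.1929, 0.1883]
eef_rot: [-0.0, 0.75, 0.661, -0.002]
ft_force: [-1.2, -0.5, 3.2]
gripper_width: 0.022
finger_force: 20.0
```

```bash
python3 - <<'E'
from plan import *
th=np.radians(8.5);H=np.array([.562,-.276]);g=lambda x,y:H+[np.cos(th)*x-np.sin(th)*y,np.sin(th)*x+np.cos(th)*y]
x,y=g(0,.014);print(x,y)
plan([(.4195,.1925,.056,None,4),(x,y,.056,8.5)])
E
```

```text
0.5599306682441855 -0.2621537779129332
t 11.55 tip [0.4196 0.1929 0.0063] yaw -7.3 j7 -0.34 w 0.022 F [-1.2 -0.5  3.2] ff 20.0
18 [[-0.01,-0.0,-0.78,-0.02,0.02,0.0],[-0.01,-0.0,-1.71,-0.0,0.0,0.0],[-0.02,-0.0,-1.7,-0.0,0.0,0.0],[-0.0,-0.0,-0.78,-0.0,0.0,0.0],"|",[-0.63,0.29,0.0,-0.0,0.0,-0.04],[-1.77,0.79,0.0,-0.0,0.0,-0.11],[-2.74,1.19,0.0,-0.0,0.0,-0.16],[-3.52,1.47,0.0,-0.0,0.0,-0.21],[-4.14,1.61,0.0,-0.0,0.0,-0.25],[-4.57,1.64,0.0,-0.0,0.0,-0.26],[-4.81,1.59,0.0,-0.0,0.0,-0.28],[-4.85,1.44,0.0,-0.0,0.0,-0.28],[-4.69,1.25,0.0,-0.0,0.0,-0.27],[-4.33,1.01,0.01,-0.0,0.0,-0.25],[-3.73,0.78,-0.0,-0.0,0.0,-0.21],[-2.93,0.54,-0.0,-0.0,0.0,-0.16],[-1.92,0.33,-0.0,-0.0,0.0,-0.11],[-0.68,0.1,-0.0,-0.0,0.0,-0.04],"|"]
```

Call:
play_rows --rows '[[[0,0,-0.78,-0.02,0.02,0],[0,0,-1.71,0,0,0],[-0.02,0,-1.7,0,0,0],[0,0,-0.78,0,0,0],[-0.63,0.29,0,0,0,-0.04],[-1.77,0.79,0,0,0,-0.11],[-2.74,1.19,0,0,0,-0.16],[-3.52,1.47,0,0,0,-0.21],[-4.14,1.61,0,0,0,-0.25],[-4.57,1.64,0,0,0,-0.26],[-4.81,1.59,0,0,0,-0.28],[-4.85,1.44,0,0,0,-0.28],[-4.69,1.25,0,0,0,-0.27],[-4.33,1.01,0,0,0,-0.25],[-3.73,0.78,0,0,0,-0.21],[-2.93,0.54,0,0,0,-0.16],[-1.92,0.33,0,0,0,-0.11],[-0.68,0.1,0,0,0,-0.04],[0,0,0,0,0,0],[0,0,0,0,0,0]]]'

```text
t: 14.05
tool_pos: [0.5598, -0.2607, 0.2377]
eef_rot: [-0.0, 0.652, 0.758, -0.0]
ft_force: [-0.2, 1.5, -1.0]
gripper_width: 0.0219
finger_force: 20.0
```

```bash
python3 - <<'E'
from plan import *
plan([(.5599,-.2622,.0262,8.5,5)])
im,d=r.get_image("scene");a=cv2.resize(im[230:320,345:455],(660,540),interpolation=cv2.INTER_CUBIC)
cv2.imwrite("pics/c1.png",a)
E
```

```text
t 14.05 tip [ 0.5598 -0.2607  0.0557] yaw 8.6 j7 0.74 w 0.0219 F [-0.2  1.5 -1. ] ff 20.0
5 [[-0.02,-0.0,0.31,-0.01,-0.0,0.0],[-0.03,-0.01,0.73,0.0,-0.0,0.01],[-0.05,-0.0,0.87,0.0,-0.0,0.0],[-0.04,-0.0,0.74,0.0,-0.0,0.0],[-0.01,-0.01,0.3,0.0,-0.0,0.01],"|"]
```

View pics/c1.png

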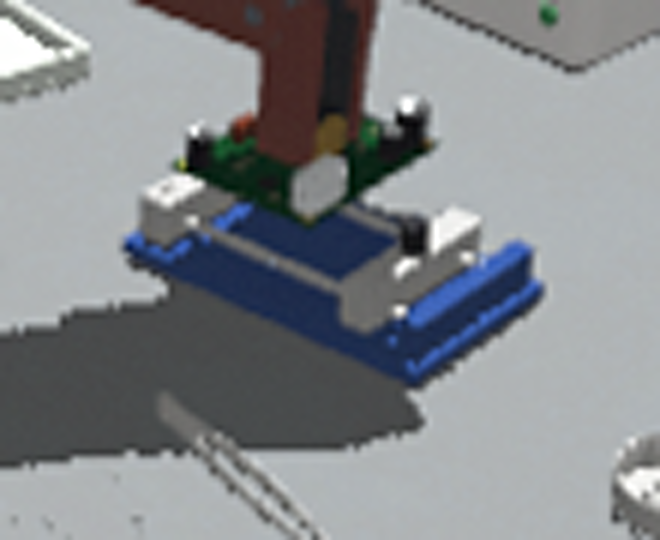

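```bash
python3 - <<'E'
from plan import *
M=np.array([(sx*.044,sy*.033,.0497) for sx in(-1,1) for sy in(-1,1)])
print(((proj("scene",place(M,(.5598,-.2607,np.radians(8.6))))-[345,230]+.5)*6).round(0))
J=np.array([(sx*.04,y,.030) for y in(.052,-.031) for sx in(-1,1)]);print(((proj("scene",place(J,(.562,-.276,np.radians(8.5))))-[345,230]+.5)*6).round(0))
E
```

```text
[[310. 231.]
 [170. 171.]
 [440. 149.]
 [303.  94.]]
[[166. 208.]
 [286. 137.]
 [341. 285.]
 [459. 208.]]
```

Call:
play_rows --rows '[[[-0.02,0,0.31,0,0,0],[-0.03,0,0.73,0,0,0],[-0.05,0,0.87,0,0,0],[-0.04,0,0.74,0,0,0],[-0.01,0,0.26,0,0,0],[0,0,0,0,0,0],[0,0,0,0,0,0]]]'

```text
t: 14.98
tool_pos: [0.5601, -0.2636, 0.209]
eef_rot: [0.0, 0.653, 0.758, -0.0]
ft_force: [0.5, 0.9, -1.4]
gripper_width: 0.0219
finger_force: 20.0
```

Call:
play_rows --rows '[[[0,0,0.1,0,0,0],[0,0,0,0,0,0],[0,0,0,0,0,0],[0,0,0,0,0,0],[0,0,-0.8,0,0,0],[0,0,-2,0,0,0],[0,0,-2.5,0,0,0],[0,0,-1.5,0,0,0],[0,0,0,0,0,0]]]' --claw 0.55

```text
t: 16.1
tool_pos: [0.5604, -0.2637, 0.2777]
eef_rot: [0.001, 0.653, 0.758, 0.0]
ft_force: [0.1, -1.0, -0.2]
gripper_width: 0.0392
finger_force: 0.0
```

```bash
python3 - <<'E'
from plan import *
th=np.radians(8.5);H=np.array([.562,-.276]);g=lambda x,y:tuple(H+[np.cos(th)*x-np.sin(th)*y,np.sin(th)*x+np.cos(th)*y])
plan([g(0,-.06)+(.085,8.5),g(0,-.06)+(.034,8.5,4)])
im,d=r.get_image("scene");cv2.imwrite("pics/c2.png",cv2.resize(im[230:320,345:455],(660,540),interpolation=cv2.INTER_CUBIC))
print(r.look_for("scene","jaw_knob")[:1])
M=np.array([(0,y,.042) for y in(-.041,-.038,-.035,-.021)]);print(proj("scene",place(M,(.562,-.276,th))))
E
```

```text
t 16.1 tip [ 0.5604 -0.2637  0.0957] yaw 8.5 j7 0.73 w 0.0392 F [ 0.1 -1.  -0.2] ff 0.0
7 [[-1.88,-0.01,0.28,0.02,0.02,0.0],[-3.48,-0.01,0.51,0.0,-0.0,0.0],[-1.88,-0.01,0.28,0.0,-0.0,0.0],"|",[-0.0,-0.0,0.8,0.0,-0.0,0.0],[-0.0,-0.0,1.75,0.0,-0.0,0.0],[-0.0,-0.0,1.75,0.0,-0.0,0.0],[-0.0,-0.0,0.8,0.0,-0.0,0.0],"|"]
[{'location': [274.5, 411.7], 'confidence': 0.75}]
[[415.53936858 267.50607852]
 [414.43563838 267.04400835]
 [413.33507145 266.58326246]
 [408.24052108 264.45045885]]
```

View pics/c2.png

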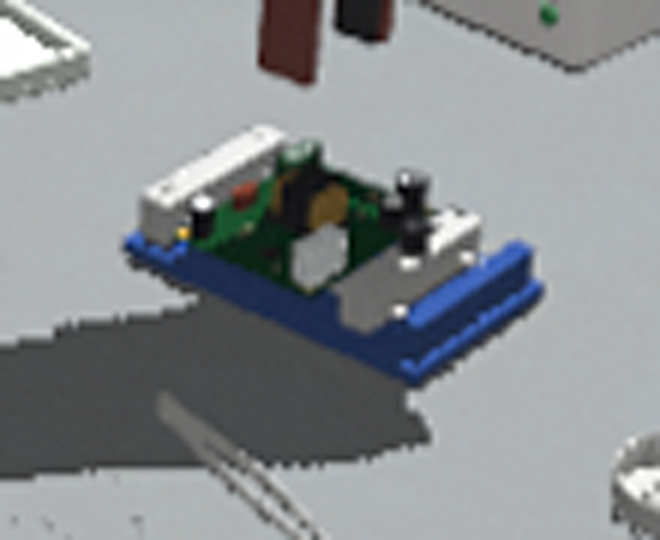

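Call:
play_rows --rows '[[[-1.88,0,0.28,0.02,0.02,0],[-3.48,0,0.51,0,0,0],[-1.88,0,0.28,0,0,0],[0,0,0.8,0,0,0],[0,0,1.75,0,0,0],[0,0,1.75,0,0,0],[0,0,0.8,0,0,0],[0,0,0,0,0,0],[0,0,0,0,0,0]]]' --claw 1

```text
t: 17.32
tool_pos: [0.5708, -0.335, 0.2145]
eef_rot: [-0.001, 0.653, 0.758, -0.0]
ft_force: [0.4, -0.3, -0.0]
gripper_width: 0.0002
finger_force: 0.0
```

```bash
python3 - <<'E'
from plan import *
th=np.radians(8.5);H=np.array([.562,-.276]);g=lambda x,y:tuple(H+[np.cos(th)*x-np.sin(th)*y,np.sin(th)*x+np.cos(th)*y])
plan([g(0,-.042)+(.034,8.5,8)])
im,d=r.get_image("scene");cv2.imwrite("pics/c3.png",cv2.resize(im[230:320,345:455],(660,540),interpolation=cv2.INTER_CUBIC))
E
```

```text
t 17.32 tip [ 0.5708 -0.335   0.0325] yaw 8.5 j7 0.85 w 0.0002 F [ 0.4 -0.3 -0. ] ff 0.0
8 [[0.08,0.0,-0.01,-0.02,-0.01,0.0],[0.2,0.0,-0.01,-0.0,-0.0,0.0],[0.28,0.0,-0.03,-0.0,-0.0,0.0],[0.32,0.0,-0.03,-0.0,-0.0,0.0],[0.33,0.0,-0.02,-0.0,-0.0,0.0],[0.28,0.0,-0.03,-0.0,-0.0,0.0],[0.2,0.0,-0.02,-0.0,-0.0,0.0],[0.08,0.0,-0.0,-0.0,-0.0,0.0],"|"]
```

View pics/c3.png

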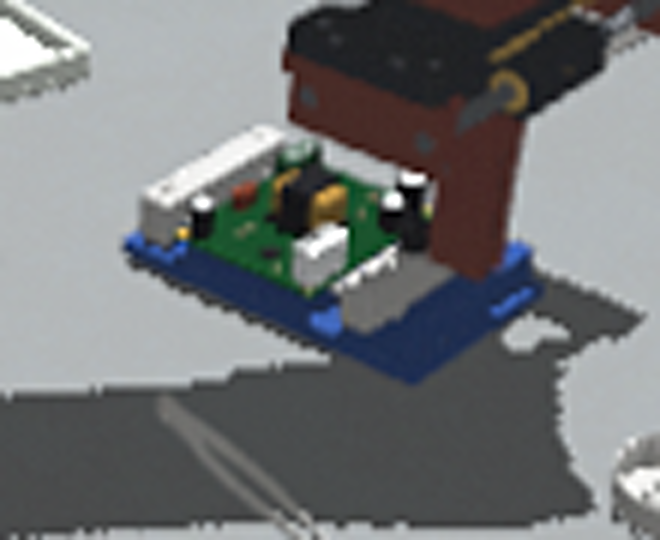

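Call:
play_rows --rows '[[[0.1,0,-0.05,0,0,0],[0.2,0,-0.05,0,0,0],[0.3,0,-0.05,0,0,0],[0.3,0,0,0,0,0],[0.3,0,0,0,0,0],[0.3,0,0,0,0,0],[0.2,0,0,0,0,0],[0.1,0,0,0,0,0],[0,0,0,0,0,0]]]'

```text
t: 18.5
tool_pos: [0.568, -0.3172, 0.2156]
eef_rot: [-0.001, 0.653, 0.758, -0.0]
ft_force: [1.3, -1.7, 1.1]
gripper_width: 0.0006
finger_force: 0.6
```

Call:
play_rows --rows '[[[0.1,0,0,0,0,0],[0.1,0,0,0,0,0],[0,0,0,0,0,0]]]'

```text
t: 18.88
tool_pos: [0.5676, -0.3152, 0.2156]
eef_rot: [-0.001, 0.653, 0.758, -0.0]
ft_force: [-0.5, -1.5, 1.2]
gripper_width: 0.0006
finger_force: 0.7
```

Call:
play_rows --rows '[[[0.1,0,0,0,0,0],[0.1,0,0,0,0,0],[0,0,0,0,0,0]]]'

```text
t: 19.25
tool_pos: [0.5673, -0.3138, 0.2157]
eef_rot: [-0.001, 0.653, 0.758, -0.001]
ft_force: [1.5, -4.1, -0.1]
gripper_width: 0.0006
finger_force: 2.2
```

Call:
play_rows --rows '[[[0.1,0,0,0,0,0],[0,0,0,0,0,0],[0,0,0,0,0,0]]]'

```text
t: 19.62
tool_pos: [0.5673, -0.3134, 0.2158]
eef_rot: [-0.0, 0.653, 0.757, -0.001]
ft_force: [2.4, -6.3, -0.1]
gripper_width: 0.0006
finger_force: 3.3
```

Call:
play_rows --rows '[[[0.1,0,0,0,0,0],[0,0,0,0,0,0],[0,0,0,0,0,0]]]'

```text
t: 20.0
tool_pos: [0.5671, -0.313, 0.2159]
eef_rot: [0.0, 0.653, 0.757, -0.001]
ft_force: [3.1, -7.6, -1.7]
gripper_width: 0.0002
finger_force: 4.3
```

Call:
play_rows --rows '[[[0.2,0,0,0,0,0],[0,0,0,0,0,0],[0,0,0,0,0,0]]]'

```text
t: 20.38
tool_pos: [0.5668, -0.3123, 0.216]
eef_rot: [0.001, 0.653, 0.757, -0.002]
ft_force: [5.1, -12.1, -4.8]
gripper_width: 0.0004
finger_force: 6.5
```

Call:
play_rows --rows '[[[-0.6,0,0,0,0,0],[-0.8,0,0,0,0,0],[-0.2,0,0,0,0,0],[0,0,-1,0,0,0],[0,0,-2.5,0,0,0],[0,0,-2,0,0,0],[0,0,0,0,0,0]]]' --claw 0.6

```text
t: 21.25
tool_pos: [0.5699, -0.3253, 0.2728]
eef_rot: [0.0, 0.653, 0.758, 0.0]
ft_force: [-0.1, 0.4, -0.7]
gripper_width: 0.0355
finger_force: 0.0
```

```bash
python3 - <<'E'
from plan import *
plan([(.434,-.3535,.05,-9),(.434,-.3535,.0015,-9,6)])
im,d=r.get_image("scene");a=cv2.resize(im[230:330,345:455],(594,540),interpolation=cv2.INTER_CUBIC);cv2.imwrite("pics/c4.png",a)
E
```

```text
t 21.25 tip [ 0.5699 -0.3253  0.0908] yaw 8.5 j7 0.82 w 0.0355 F [-0.1  0.4 -0.7] ff 0.0
11 [[-0.08,-1.44,0.42,0.0,0.0,0.3],[-0.3,-3.43,1.01,0.0,0.0,0.73],[-0.67,-4.05,1.21,0.0,0.0,0.86],[-0.86,-3.33,1.01,0.01,0.0,0.73],[-0.47,-1.37,0.43,-0.0,0.0,0.3],"|",[0.0,0.0,0.36,-0.0,0.0,0.0],[0.0,0.0,0.9,-0.0,0.0,0.0],[0.0,0.0,1.16,-0.0,0.0,0.0],[0.0,0.0,1.17,-0.0,0.0,0.0],[0.0,0.0,0.9,-0.0,0.0,0.0],[0.0,0.0,0.36,-0.0,0.0,0.0],"|"]
```

View pics/c4.png

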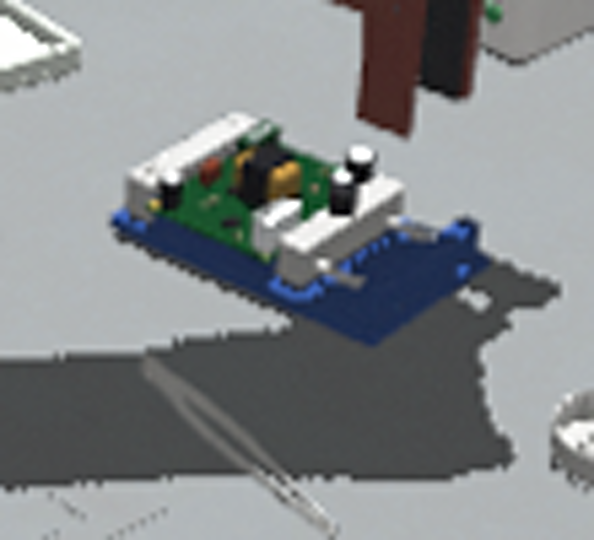

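Call:
play_rows --rows '[[[-0.08,-1.44,0.42,0,0,0.3],[-0.3,-3.43,1.01,0,0,0.73],[-0.67,-4.05,1.21,0,0,0.86],[-0.86,-3.33,1.01,0,0,0.73],[-0.47,-1.37,0.43,0,0,0.3],[0,0,0.36,0,0,0],[0,0,0.9,0,0,0],[0,0,1.0,0,0,0],[0,0,0,0,0,0],[0,0,0,0,0,0]]]'

```text
t: 22.55
tool_pos: [0.4334, -0.3533, 0.2074]
eef_rot: [-0.001, 0.76, 0.65, -0.001]
ft_force: [-0.2, 0.3, 0.8]
gripper_width: 0.0352
finger_force: 0.0
```

```bash
python3 - <<'E'
from plan import *
plan([(.434,-.3535,.002,-9,5)])
print(atz("scene",[(345+150/5.4-.5,230+365/5.4-.5),(345+330/5.4-.5,230+535/5.4-.5)],.005))
E
```

```text
t 22.55 tip [ 0.4334 -0.3533  0.0254] yaw -9.0 j7 0.76 w 0.0352 F [-0.2  0.3  0.8] ff 0.0
5 [[-0.0,0.01,0.24,-0.03,-0.01,0.0],[-0.01,0.01,0.58,-0.0,0.0,0.0],[0.0,0.02,0.7,-0.0,0.0,0.0],[-0.0,0.01,0.58,-0.0,0.0,0.0],[-0.0,0.01,0.24,-0.0,0.0,0.0],"|"]
[[ 0.44509014 -0.3049912   0.005     ]
 [ 0.41861694 -0.4293627   0.005     ]]
```

Consistent. Descend and grip lightly.

Call:
play_rows --rows '[[[0,0,0.24,0,0,0],[0,0,0.58,0,0,0],[0,0,0.7,0,0,0],[0,0,0.58,0,0,0],[0,0,0.24,0,0,0],[0,0,0,0,0,0],[0,0,0,0,0,0]]]'

```text
t: 23.42
tool_pos: [0.4331, -0.3533, 0.1842]
eef_rot: [-0.001, 0.76, 0.649, -0.001]
ft_force: [0.1, 0.8, 1.1]
gripper_width: 0.0351
finger_force: 0.0
```

Call:
play_rows --rows '[[[0,0,0,0,0,0],[0,0,0,0,0,0],[0,0,0,0,0,0],[0,0,0,0,0,0]]]' --claw 1 --force 10

```text
t: 23.92
tool_pos: [0.4332, -0.3532, 0.1842]
eef_rot: [-0.001, 0.76, 0.649, -0.001]
ft_force: [0.3, 0.1, -0.2]
gripper_width: 0.0119
finger_force: 10.0
```

```bash
python3 - <<'E'
from plan import *
th=np.radians(-5.6);H=np.array([.559,.0145]);g=lambda x,y:tuple(H+[np.cos(th)*x-np.sin(th)*y,np.sin(th)*x+np.cos(th)*y])
s=r.get_state();x,y=s["tool_pos"][:2]
a=g(.022,.013);print(a)
plan([(x,y,.06,None,4),a+(.06,-5.6)])
E
```

```text
(np.float64(0.5821635804964693), np.float64(0.02529113240506252))
t 23.93 tip [ 0.4332 -0.3532  0.0022] yaw -9.0 j7 0.78 w 0.0119 F [ 0.3  0.1 -0.2] ff 10.0
16 [[0.0,-0.0,-0.9,-0.03,-0.01,-0.0],[-0.0,-0.0,-1.99,0.0,0.0,-0.0],[-0.0,-0.0,-1.99,0.0,0.0,-0.0],[-0.0,-0.0,-0.9,0.0,0.0,-0.0],"|",[0.78,0.17,-0.0,0.0,0.0,-0.01],[2.16,0.48,-0.0,0.0,0.0,-0.03],[3.26,0.74,-0.0,0.0,0.0,-0.05],[4.08,0.94,-0.0,0.0,0.0,-0.06],[4.63,1.11,-0.0,0.0,0.0,-0.06],[4.89,1.19,-0.01,0.0,0.0,-0.07],[4.89,1.24,0.0,0.0,0.0,-0.07],[4.6,1.19,0.0,0.0,0.0,-0.07],[4.05,1.09,0.0,0.0,0.0,-0.06],[3.22,0.88,-0.0,0.0,0.0,-0.04],[2.13,0.6,-0.0,0.0,0.0,-0.04],[0.77,0.22,-0.0,0.0,0.0,-0.01],"|"]
```

Call:
play_rows --rows '[[[0,0,-0.9,0,0,0],[0,0,-1.99,0,0,0],[0,0,-1.99,0,0,0],[0,0,-0.9,0,0,0],[0.78,0.17,0,0,0,0],[2.16,0.48,0,0,0,-0.03],[3.26,0.74,0,0,0,-0.05],[4.08,0.94,0,0,0,-0.06],[4.63,1.11,0,0,0,-0.06],[4.89,1.19,0,0,0,-0.07],[4.89,1.24,0,0,0,-0.07],[4.6,1.19,0,0,0,-0.07],[4.05,1.09,0,0,0,-0.06],[3.22,0.88,0,0,0,-0.04],[2.13,0.6,0,0,0,-0.04],[0.77,0.22,0,0,0,0],[0,0,0,0,0,0],[0,0,0,0,0,0]]]'

```text
t: 26.18
tool_pos: [0.5824, 0.0235, 0.242]
eef_rot: [-0.001, 0.742, 0.67, -0.001]
ft_force: [0.3, -0.2, -0.0]
gripper_width: 0.0118
finger_force: 10.0
```

```bash
python3 - <<'E'
from plan import *
plan([(.5822,.0253,.0068,-5.6,7)])
im,d=r.get_image("scene");cv2.imwrite("pics/t1.png",cv2.resize(im[180:270,265:375],(660,540),interpolation=cv2.INTER_CUBIC))
E
```

```text
t 26.18 tip [0.5824 0.0235 0.06  ] yaw -5.8 j7 0.06 w 0.0118 F [ 0.3 -0.2 -0. ] ff 10.0
7 [[0.01,-0.0,0.29,-0.03,-0.0,-0.0],[0.03,-0.01,0.76,-0.0,-0.0,-0.01],[0.03,-0.0,1.04,-0.0,-0.0,-0.0],[0.04,-0.01,1.13,-0.0,-0.0,-0.01],[0.03,-0.01,1.04,-0.0,-0.0,-0.01],[0.03,-0.0,0.76,-0.0,-0.0,-0.0],[0.01,-0.0,0.3,-0.0,-0.0,-0.01],"|"]
```

View pics/t1.png

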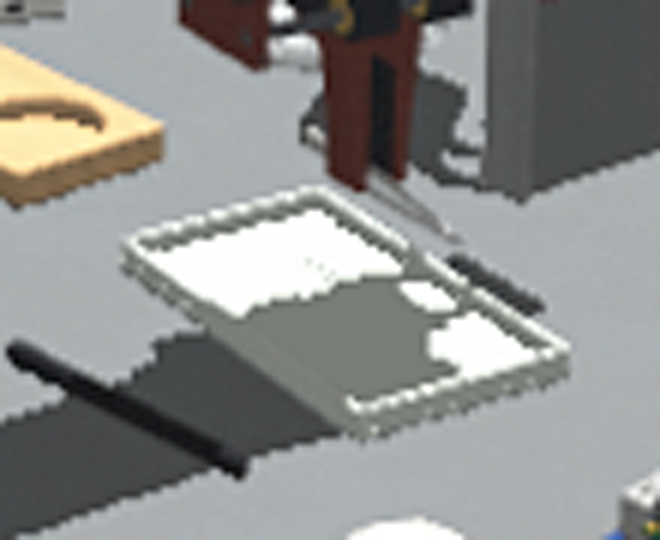

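Call:
play_rows --rows '[[[0,0,0.29,0,0,0],[0.03,0,0.76,0,0,0],[0.03,0,1.04,0,0,0],[0.04,0,1.13,0,0,0],[0.03,0,1.04,0,0,0],[0.03,0,0.76,0,0,0],[0,0,0.25,0,0,0],[0,0,0,0,0,0],[0,0,0,0,0,0]]]'

```text
t: 27.35
tool_pos: [0.5829, 0.0267, 0.1896]
eef_rot: [-0.001, 0.741, 0.671, -0.0]
ft_force: [0.2, 0.8, -0.5]
gripper_width: 0.0118
finger_force: 10.0
```

Call:
play_rows --rows '[[[0,0,0,0,0,0],[0,0,0,0,0,0],[0,0,-0.5,0,0,0],[0,0,-1.5,0,0,0],[0,0,-2.5,0,0,0],[0,0,-1.5,0,0,0],[0,0,0,0,0,0]]]' --claw 0.75

```text
t: 28.22
tool_pos: [0.5833, 0.0266, 0.2508]
eef_rot: [-0.001, 0.741, 0.671, 0.001]
ft_force: [-0.1, -0.1, -0.3]
gripper_width: 0.0219
finger_force: 0.0
```

```bash
python3 - <<'E'
from plan import *
plan([(.4263,-.001,.05,6),(.4263,-.001,.0022,6,5)])
E
```

```text
t 28.23 tip [0.5833 0.0266 0.0688] yaw -5.7 j7 0.05 w 0.0219 F [-0.1 -0.1 -0.3] ff 0.0
10 [[-0.45,-1.6,0.2,-0.0,-0.02,-0.2],[-0.99,-3.83,0.46,-0.0,0.0,-0.49],[-0.94,-4.62,0.56,-0.0,0.0,-0.57],[-0.56,-3.91,0.47,-0.0,0.0,-0.49],[-0.15,-1.66,0.19,-0.0,0.0,-0.2],"|",[0.0,0.0,0.5,-0.0,0.0,0.0],[0.0,0.0,1.18,-0.0,0.0,0.0],[0.0,0.0,1.42,-0.0,0.0,0.0],[0.0,0.01,1.19,-0.0,0.0,0.0],[0.0,-0.0,0.49,-0.0,0.0,0.0],"|"]
```

Call:
play_rows --rows '[[[-0.45,-1.6,0.2,0,0,-0.2],[-0.99,-3.83,0.46,0,0,-0.49],[-0.94,-4.62,0.56,0,0,-0.57],[-0.56,-3.91,0.47,0,0,-0.49],[-0.15,-1.66,0.19,0,0,-0.2],[0,0,0.5,0,0,0],[0,0,1.18,0,0,0],[0,0,1.42,0,0,0],[0,0,1.19,0,0,0],[0,0,0.45,0,0,0],[0,0,0,0,0,0],[0,0,0,0,0,0]]]' --claw 0.6

```text
t: 29.72
tool_pos: [0.4257, -0.001, 0.1834]
eef_rot: [-0.001, 0.669, 0.743, -0.001]
ft_force: [-0.1, -0.4, 0.3]
gripper_width: 0.035
finger_force: 0.0
```

Call:
play_rows --rows '[[[0,0,0,0,0,0],[0,0,0,0,0,0],[0,0,0,0,0,0],[0,0,0,0,0,0]]]' --claw 1

```text
t: 30.22
tool_pos: [0.4256, -0.0009, 0.1835]
eef_rot: [-0.001, 0.669, 0.743, -0.0]
ft_force: [0.2, -0.2, 1.3]
gripper_width: 0.009
finger_force: 10.0
```

```bash
python3 - <<'E'
from plan import *
th=np.radians(-5.6);H=np.array([.559,.0145]);g=lambda x,y:tuple(H+[np.cos(th)*x-np.sin(th)*y,np.sin(th)*x+np.cos(th)*y])
s=r.get_state();x,y=s["tool_pos"][:2]
a=g(-.02,0);print(a)
plan([(x,y,.05,None,4),a+(.05,-5.6),a+(.0075,-5.6,6)])
E
```

```text
(np.float64(0.5390954520003635), np.float64(0.01645165799518299))
t 30.23 tip [ 0.4256 -0.0009  0.0015] yaw 6.0 j7 0.31 w 0.009 F [ 0.2 -0.2  1.3] ff 10.0
14 [[0.0,-0.0,-0.76,-0.02,-0.01,-0.0],[0.0,-0.0,-1.66,-0.0,-0.0,-0.0],[0.0,-0.0,-1.67,-0.0,-0.0,-0.0],[0.0,-0.0,-0.76,-0.0,-0.0,-0.0],"|",[0.08,1.79,-0.0,-0.0,-0.0,0.3],[0.31,3.93,-0.0,-0.0,-0.0,0.67],[0.59,3.9,-0.0,-0.01,-0.0,0.66],[0.39,1.75,0.0,0.0,-0.0,0.3],"|",[-0.0,0.0,0.31,0.0,-0.0,0.0],[-0.0,0.0,0.79,0.0,-0.0,0.0],[-0.0,0.0,1.03,0.0,-0.0,0.0],[-0.0,0.0,1.02,0.0,-0.0,0.0],[-0.0,0.0,0.79,0.0,-0.0,0.0],[-0.0,0.0,0.31,0.0,-0.0,0.0],"|"]
```

Call:
play_rows --rows '[[[0,0,-0.76,0,0,0],[0,0,-1.66,0,0,0],[0,0,-1.67,0,0,0],[0,0,-0.76,0,0,0],[0.08,1.79,0,0,0,0.3],[0.31,3.93,0,0,0,0.67],[0.59,3.9,0,0,0,0.66],[0.39,1.75,0,0,0,0.3],[0,0,0,0,0,0],[0,0,0.31,0,0,0],[0,0,0.79,0,0,0],[0,0,1.03,0,0,0],[0,0,1.02,0,0,0],[0,0,0.79,0,0,0],[0,0,0.35,0,0,0],[0,0,0,0,0,0],[0,0,0,0,0,0]]]'

```text
t: 32.35
tool_pos: [0.5391, 0.0164, 0.189]
eef_rot: [-0.001, 0.741, 0.672, -0.001]
ft_force: [0.3, 0.7, 0.5]
gripper_width: 0.009
finger_force: 10.0
```

Call:
play_rows --rows '[[[0,0,0,0,0,0],[0,0,0,0,0,0],[0,0,-0.5,0,0,0],[0,0,-1.5,0,0,0],[0,0,-2.5,0,0,0],[0,0,-1.5,0,0,0],[0,0,0,0,0,0]]]' --claw 0.8

```text
t: 33.22
tool_pos: [0.5396, 0.0164, 0.2502]
eef_rot: [-0.001, 0.741, 0.672, 0.001]
ft_force: [-0.8, 0.3, 0.3]
gripper_width: 0.0175
finger_force: 0.0
```

```bash
python3 - <<'E'
from plan import *
plan([(.4215,-.1945,.06,2),(.4215,-.1945,.014,2,5)])
im,d=r.get_image("scene");cv2.imwrite("pics/t2.png",cv2.resize(im[190:290,275:375],(540,540),interpolation=cv2.INTER_CUBIC))
E
```

```text
t 33.23 tip [0.5396 0.0164 0.0682] yaw -5.6 j7 0.06 w 0.0175 F [-0.8  0.3  0.3] ff 0.0
12 [[-1.23,-0.54,0.04,-0.0,-0.02,-0.07],[-3.15,-1.41,0.12,-0.0,0.0,-0.18],[-4.27,-2.01,0.16,-0.0,0.0,-0.25],[-4.6,-2.31,0.18,-0.0,0.0,-0.27],[-4.16,-2.24,0.16,-0.0,0.0,-0.24],[-3.0,-1.71,0.12,-0.0,0.0,-0.18],[-1.15,-0.68,0.05,-0.0,0.0,-0.07],"|",[0.0,-0.0,0.48,-0.0,0.0,-0.0],[0.0,-0.0,1.14,-0.0,0.0,-0.0],[0.0,-0.0,1.36,-0.0,0.0,-0.0],[0.0,-0.0,1.14,-0.0,0.0,-0.0],[0.0,-0.0,0.48,-0.0,0.0,-0.0],"|"]
```

View pics/t2.png

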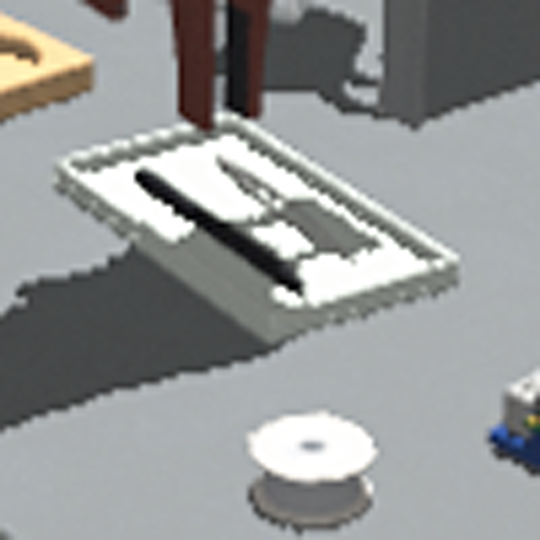

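Call:
play_rows --rows '[[[-1.23,-0.54,0.04,0,0,-0.07],[-3.15,-1.41,0.12,0,0,-0.18],[-4.27,-2.01,0.16,0,0,-0.25],[-4.6,-2.31,0.18,0,0,-0.27],[-4.16,-2.24,0.16,0,0,-0.24],[-3.0,-1.71,0.12,0,0,-0.18],[-1.15,-0.68,0.05,0,0,-0.07],[0,0,0.48,0,0,0],[0,0,1.14,0,0,0],[0,0,1.36,0,0,0],[0,0,1.14,0,0,0],[0,0,0.48,0,0,0],[0,0,0,0,0,0],[0,0,0,0,0,0]]]' --claw 0.15

```text
t: 35.02
tool_pos: [0.421, -0.1946, 0.1948]
eef_rot: [-0.001, 0.695, 0.719, -0.001]
ft_force: [-0.2, -0.6, 0.2]
gripper_width: 0.0747
finger_force: 0.0
```

Call:
play_rows --rows '[[[0,0,0,0,0,0],[0,0,0,0,0,0],[0,0,0,0,0,0],[0,0,0,0,0,0],[0,0,0,0,0,0]]]' --claw 1 --force 15

```text
t: 35.65
tool_pos: [0.421, -0.1945, 0.1947]
eef_rot: [-0.001, 0.695, 0.719, -0.0]
ft_force: [-0.7, 0.0, 2.9]
gripper_width: 0.0505
finger_force: 15.0
```

```bash
python3 - <<'E'
from plan import *
s=r.get_state();x,y=s["tool_pos"][:2]
plan([(x,y,.065,None,5)])
plan([(.5537,.249,.014,2)],step=.042)
E
```

```text
t 35.65 tip [ 0.421  -0.1945  0.0127] yaw 2.0 j7 0.69 w 0.0505 F [-0.7  0.   2.9] ff 15.0
5 [[0.0,-0.0,-0.54,-0.02,-0.01,-0.0],[0.0,-0.0,-1.3,-0.0,-0.0,-0.0],[0.0,-0.0,-1.55,-0.0,-0.0,-0.0],[0.0,-0.0,-1.3,-0.0,-0.0,-0.0],[0.0,-0.0,-0.54,-0.0,-0.0,-0.0],"|"]
t 35.65 tip [ 0.421  -0.1945  0.0127] yaw 2.0 j7 0.69 w 0.0505 F [-0.7  0.   2.9] ff 15.0
17 [[0.44,0.15,-0.0,-0.02,-0.01,-0.0],[1.24,0.42,-0.0,-0.0,-0.0,-0.0],[1.94,0.65,-0.01,-0.0,-0.0,-0.0],[2.52,0.85,-0.01,-0.0,-0.0,-0.0],[3.01,1.02,-0.01,-0.0,-0.0,-0.0],[3.39,1.14,-0.01,-0.0,-0.0,-0.0],[3.65,1.23,-0.01,-0.0,-0.0,-0.0],[3.81,1.28,-0.01,-0.0,-0.0,-0.0],[3.87,1.31,-0.01,-0.0,-0.0,-0.0],[3.81,1.28,-0.01,-0.0,-0.0,-0.0],[3.65,1.23,-0.01,-0.0,-0.0,-0.0],[3.38,1.15,-0.01,-0.0,-0.0,-0.0],[3.01,1.01,-0.01,-0.0,-0.0,-0.0],[2.53,0.85,-0.01,-0.0,-0.0,-0.0],[1.94,0.66,-0.0,-0.0,-0.0,-0.0],[1.24,0.41,-0.01,-0.0,-0.0,-0.0],[0.44,0.15,0.0,-0.0,-0.0,-0.0],"|"]
```

Call:
play_rows --rows '[[[0,0,-0.54,0,0,0],[0,0,-1.3,0,0,0],[0,0,-1.55,0,0,0],[0,0,-1.3,0,0,0],[0,0,-0.54,0,0,0],[0,0,0,0,0,0]]]'

```text
t: 36.4
tool_pos: [0.4212, -0.1945, 0.2474]
eef_rot: [-0.001, 0.695, 0.719, -0.0]
ft_force: [0.1, 0.1, -0.8]
gripper_width: 0.0508
finger_force: 15.0
```

Call:
play_rows --rows '[[[0.44,0.15,0,0,0,0],[1.24,0.42,0,0,0,0],[1.94,0.65,0,0,0,0],[2.52,0.85,0,0,0,0],[3.01,1.02,0,0,0,0],[3.39,1.14,0,0,0,0],[3.65,1.23,0,0,0,0],[3.81,1.28,0,0,0,0],[3.87,1.31,0,0,0,0],[3.81,1.28,0,0,0,0],[3.65,1.23,0,0,0,0],[3.38,1.15,0,0,0,0],[3.01,1.01,0,0,0,0],[2.53,0.85,0,0,0,0],[1.94,0.66,0,0,0,0],[1.24,0.41,0,0,0,0],[0.44,0.15,0,0,0,0],[0,0,0,0,0,0],[0,0,0,0,0,0]]]'

```text
t: 38.78
tool_pos: [0.5537, 0.2479, 0.247]
eef_rot: [-0.001, 0.695, 0.719, -0.001]
ft_force: [0.5, 0.2, -0.9]
gripper_width: 0.0504
finger_force: 15.0
```

```bash
python3 - <<'E'
from plan import *
plan([(.5537,.249,.0212,2,7)])
im,d=r.get_image("scene");cv2.imwrite("pics/r1.png",cv2.resize(im[150:240,220:330],(660,540),interpolation=cv2.INTER_CUBIC))
E
```

```text
t 38.77 tip [0.5537 0.2479 0.065 ] yaw 1.9 j7 -0.22 w 0.0504 F [ 0.5  0.2 -0.9] ff 15.0
7 [[0.01,0.0,0.24,-0.03,-0.01,-0.0],[0.01,0.0,0.63,0.0,0.0,-0.0],[0.02,0.0,0.86,0.0,0.0,-0.01],[0.02,0.0,0.93,0.0,0.0,0.0],[0.03,0.0,0.85,0.0,0.0,-0.0],[0.01,0.0,0.63,0.0,0.0,-0.01],[0.01,0.0,0.24,0.0,0.0,0.0],"|"]
```

View pics/r1.png

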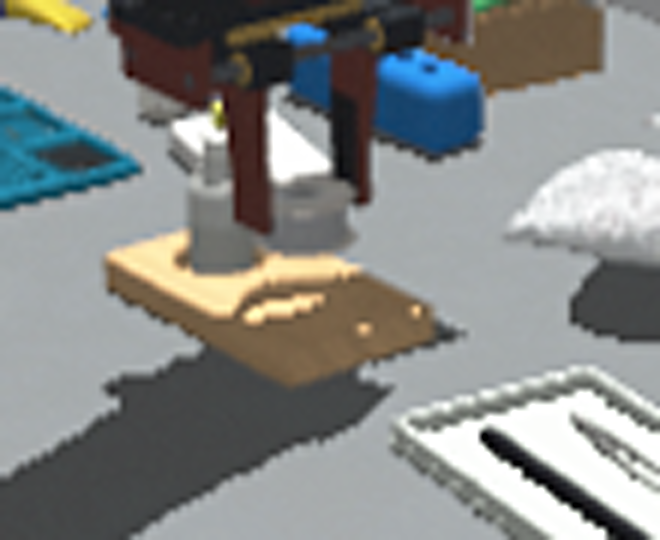

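Call:
play_rows --rows '[[[0.01,0,0.24,0,0,0],[0.01,0,0.63,0,0,0],[0.02,0,0.86,0,0,0],[0.02,0,0.93,0,0,0],[0.02,0,0.85,0,0,0],[0.01,0,0.63,0,0,0],[0.01,0,0.24,0,0,0],[0,0,0,0,0,0],[0,0,0,0,0,0]]]'

```text
t: 39.95
tool_pos: [0.5537, 0.2501, 0.2035]
eef_rot: [-0.001, 0.695, 0.719, -0.0]
ft_force: [0.2, 0.6, -0.7]
gripper_width: 0.0507
finger_force: 15.0
```

Call:
play_rows --rows '[[[0,0,0,0,0,0],[0,0,0,0,0,0],[0,0,0,0,0,0],[0,0,-0.6,0,0,0],[0,0,-2,0,0,0],[0,0,-3,0,0,0],[0,0,-4,0,0,0],[0,0,-4,0,0,0],[0,0,-3,0,0,0],[0,0,-2,0,0,0],[0,0,0,0,0,0]]]' --claw 0.2

```text
t: 41.32
tool_pos: [0.5544, 0.2496, 0.3921]
eef_rot: [-0.001, 0.695, 0.719, 0.002]
ft_force: [1.1, -0.4, -0.6]
gripper_width: 0.0701
finger_force: 0.0
```

```bash
python3 - <<'E'
from plan import *
plan([(.35,.52,.25,None)])
im,d=r.get_image("scene");a=cv2.resize(im[150:240,220:330],(480,400),interpolation=cv2.INTER_CUBIC);b=cv2.resize(im[230:320,345:455],(480,400),interpolation=cv2.INTER_CUBIC)[:,80:400]
cv2.imwrite("pics/f1.png",np.hstack([a,b]))
E
```

```text
t 41.33 tip [0.5544 0.2496 0.2101] yaw 2.0 j7 -0.29 w 0.0701 F [ 1.1 -0.4 -0.6] ff 0.0
10 [[0.78,-0.55,-0.11,0.01,-0.04,0.0],[2.1,-1.48,-0.3,-0.0,0.0,0.0],[3.11,-2.18,-0.45,-0.0,0.0,0.0],[3.77,-2.66,-0.55,-0.0,0.0,0.0],[4.1,-2.88,-0.59,-0.0,0.0,0.0],[4.11,-2.89,-0.59,-0.0,0.0,0.0],[3.77,-2.65,-0.55,-0.0,0.0,0.0],[3.1,-2.19,-0.45,-0.0,0.0,0.0],[2.11,-1.48,-0.3,-0.0,0.0,0.0],[0.77,-0.54,-0.11,-0.0,0.0,0.0],"|"]
```

View pics/f1.png

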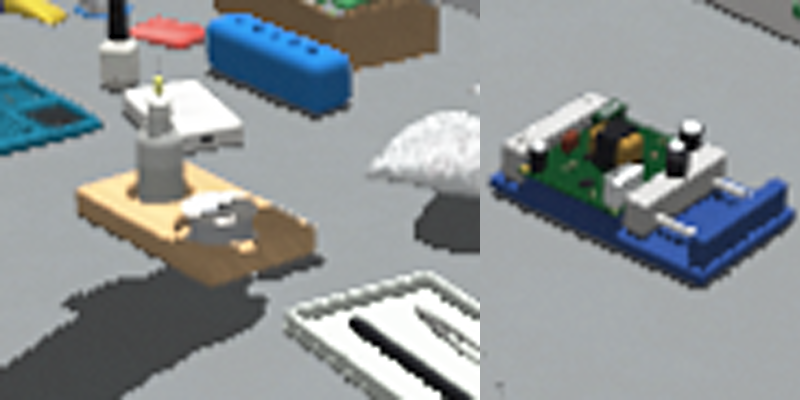

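Reel and bottle sit in their wells, and the jaw bears on the board. I'll move the arm aside and measure from the top camera.

Call:
play_rows --rows '[[[0.78,-0.55,-0.11,0,0,0],[2.1,-1.48,-0.3,0,0,0],[3.11,-2.18,-0.45,0,0,0],[3.77,-2.66,-0.55,0,0,0],[4.1,-2.88,-0.59,0,0,0],[4.11,-2.89,-0.59,0,0,0],[4.1,-2.65,-0.55,0,0,0],[4.1,-2.19,-0.45,0,0,0],[4,-2.2,0,0,0,0],[3,-2,0,0,0,0],[1,-0.5,0,0,0,0],[0,0,0,0,0,0]]]'

```text
t: 42.88
tool_pos: [0.3206, 0.5835, 0.4253]
eef_rot: [-0.001, 0.695, 0.719, -0.001]
ft_force: [0.5, -1.4, -0.2]
gripper_width: 0.0702
finger_force: 0.0
```

```bash
python3 - <<'E'
from plan import *
im,d=r.get_image("top");np.save("pics/top9.npy",d);P=cloud("top",d)
print("reel",fit({"top":im},(.5537,.249,0),cyl((.026,.028),(.026,.03)),lambda h:(h[...,1]<35)&(h[...,2]>150),rot=False,pad=1))
q=P[205:260,362:430].reshape(-1,3);q=q[(q[:,2]>.025)&(q[:,2]<.06)]
th=np.radians(8.5);c,s=np.cos(th),np.sin(th);dx=q[:,:2]-[.562,-.276];L=np.c_[c*dx[:,0]+s*dx[:,1],-s*dx[:,0]+c*dx[:,1]]*1000
k=abs(L[:,0])>36;print(*zip(np.arange(-72,74,4),np.histogram(L[k,1],np.arange(-72,76,4))[0]))
for z0 in ("circuit_board","tweezers","spudger","flux_bottle","solder_reel","jaw_knob","screw_tin"):
    o=r.look_for("top",z0)[:1]
    if o: l=o[0]["location"];print(z0,np.round(l),round(o[0]["confidence"],2),atz("top",[l[::-1]],.02)[0].round(3))
print(fit({"top":im},(.546,-.458,0),cyl((.027,0),(.027,.014)),lambda h:(h[...,1]>30)|(abs(h[...,2]-147)>25),rot=False))
cv2.imwrite("pics/f2.png",np.hstack([cv2.resize(im[200:260,x0:x1],((x1-x0)*5,300),interpolation=cv2.INTER_CUBIC) for x0,x1 in((160,235),(365,445))]))
E
```

```text
reel (array([552.6, 250.1,  -1.5]), np.float64(0.929))
(np.int64(-72), np.int64(0)) (np.int64(-68), np.int64(0)) (np.int64(-64), np.int64(3)) (np.int64(-60), np.int64(2)) (np.int64(-56), np.int64(0)) (np.int64(-52), np.int64(0)) (np.int64(-48), np.int64(0)) (np.int64(-44), np.int64(0)) (np.int64(-40), np.int64(0)) (np.int64(-36), np.int64(0)) (np.int64(-32), np.int64(0)) (np.int64(-28), np.int64(3)) (np.int64(-24), np.int64(1)) (np.int64(-20), np.int64(3)) (np.int64(-16), np.int64(0)) (np.int64(-12), np.int64(6)) (np.int64(-8), np.int64(3)) (np.int64(-4), np.int64(3)) (np.int64(0), np.int64(1)) (np.int64(4), np.int64(1)) (np.int64(8), np.int64(1)) (np.int64(12), np.int64(1)) (np.int64(16), np.int64(1)) (np.int64(20), np.int64(0)) (np.int64(24), np.int64(1)) (np.int64(28), np.int64(1)) (np.int64(32), np.int64(1)) (np.int64(36), np.int64(1)) (np.int64(40), np.int64(6)) (np.int64(44), np.int64(8)) (np.int64(48), np.int64(4)) (np.int64(52), np.int64(4)) (np.int64(56), np.int64(4)) (np.int64(60), np.int64(5)) (np.int64(64), np.int64(2)) (np.int64(68), np.int64(0))
circuit_board [231. 391.] 0.68 [ 0.558 -0.257  0.02 ]
spudger [238. 297.] 0.47 [0.537 0.003 0.02 ]
flux_bottle [231. 180.] 0.48 [0.555 0.329 0.02 ]
solder_reel [234. 209.] 0.75 [0.545 0.247 0.02 ]
jaw_knob [232. 405.] 0.72 [ 0.558 -0.296  0.02 ]
screw_tin [238. 461.] 0.71 [ 0.541 -0.452  0.02 ]
(array([ 547.1, -460.8,    3.3]), np.float64(0.906))
```

View pics/f2.png

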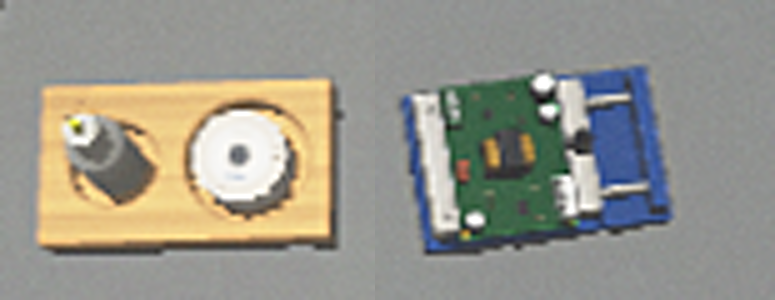

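```bash
python3 -c "
from workcell import r
print(r.finish_job())"
```

```text
the job is handed in; nothing more can be done
None
```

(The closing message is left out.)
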